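# Set a kitchen knife to its sharpening angle on the whetstone

### The job

Get the knife ready for its first sharpening stroke: take it by the handle from the chopping board and lay its blade flat across the middle of the whetstone, gauge upward and handle towards you, to see that the gauge reads zero. Then raise the spine until the swinging pointer of the gauge settles on the 20 degree line with the cutting edge resting lightly along the stone, and finish while still holding the knife there. Do not knock the potato, the onion or the shaker about.

Things in the scene. Friction and masses are not known exactly. Their poses are not given: they have to be found in the camera images.
- knife: loose santoku, 0.28 kg, lying with its blade on the board, handle over the board's near edge. Origin at the heel (handle meets blade) on the blade's lower cheek; x to the tip, y to the spine, z up out of the gauge's cheek. mm: blade x 0..165, y -33 (cutting edge)..13 (spine), z 0..2.2; black handle x -126..0, y -13..13, z -9..11 (first 15 mm steel bolster)
- knife_gauge (a point): centre of the angle gauge fixed upright on the knife's upper cheek, 55 mm ahead of the heel: round black case 60 mm across and 14 mm thick on a small steel foot, its top 70 mm above the cheek, white dial facing the handle; same axes as the knife
- knife_grip (a point): middle of the knife's handle, 50 mm behind the heel; the place to grip, fingers closing across the 26 mm width (knife y)
- knife_edge (a point): point on the knife's cutting edge, 55 mm ahead of the heel, on the lower cheek; same axes as the knife
- pointer (a joint): the gauge's weighted pointer, rad: it stays upright while the knife rolls under it; swings after a move, settles within a second. 0 = on the thick zero line (blade level from edge to spine), positive = spine higher than edge, 0.349 = the 20 degree line. Dial: a long line every 10 degrees, a short one every 5, both ways from zero
- stone: fixed whetstone in a black holder, 74 x 214 mm with a small clamp screw at its -y end; origin under its middle on the table, y along its length, z up. The stone is 62 mm wide (x) and 180 mm long (y). Its face is worn hollow: the middle 70 mm of the length is level at 50 mm above the table, from there both ends rise at 2.5 degrees to 52.4 mm
- stone_face (a point): middle of the whetstone's working face, 50 mm above the table; same axes as the stone
- board: fixed white chopping board 230 (x) x 340 (y) x 11 mm, origin under its middle; the knife's blade rests on it and the handle overhangs its +y end, which is nearest the robot
- onion: onion, 82 mm wide, 94 mm high, beyond the whetstone; leave alone
- shaker: salt shaker, 44 mm wide, 90 mm high, beyond the whetstone; leave alone
- potato: reddish potato about 56x78x48 mm on the far part of the board; leave alone

How it is judged:
By the outcome, as a careful person would: the job done as asked, in the order asked, and still so for the second after the job is handed in, while the arm keeps its last pose, push and grip.
It also fails if it takes over 48 s, if anything falls off the work surface, if the arm or the gripper's body presses on something with over 40 N, if the wrist force passes 120 N, or if a joint passes its speed limit or range.

### The arm

A 6-joint arm with a two-finger parallel gripper is mounted at the origin on a cart in front of the work surface, level with it; the furniture and walls round the work are solid. World frame = base frame: x ahead of the robot, y to its left, z up, the work surface at z = 0. Lengths are in mm, angles in rad, forces in N, time in s.
With the tool pointing down it reaches from about 350 to 875 mm from the base axis. Payload 4.2 kg.
Tool frame: the origin (TCP) lies midway between the tips of the shut fingers; the grasp point (between the pads) lies 19 mm behind it; z points along the fingers, y is the line along which they close (so a half turn about z gives the same grasp; the last joint's range is limited). The gripper opens to 85 mm and grips with 20 to 120 N. Pads are 22 mm wide; open, the fingers measure 114 mm over their backs; the gripper's body (76 mm by 85 mm) begins 54 mm behind the grasp point. The pads swing forward as they close: fully open they stand 13 mm farther back than shut.
Start: joints at [-0.949, 0.385, 0.008, 0, -1.194, -0.259], TCP at [221.822, -584.289, 231.312] pointing down, gripper open.
Joint ranges: [-3.14, 3.14], [-1.21, 2.06], [-1.07, 1.41], [-3.16, 2.05], [-2.99, -0.16], [-3.1, 3.1]. Speed limits (rad/s): [2.79, 2.79, 3.14, 3.14, 3.14, 3.14].

### API

Orientations are given as a unit quaternion [x, y, z, w].
In Python, from bench import arm gives the robot as it stands.
- The arm moves only by the tool send_rows, never from a script. Its argument "targets" is a list of rows, each an object of numbers: "gripper": the gripper command: -1 is fully open, 1 is shut, values between are in proportion; "x", "y", "z": the shift along the tool's x, y, z in cm; "ax", "ay", "az": the turn, a rotation vector about the tool's x, y, z in degrees. A call has 1 to 5 rows; each row shifts and turns the commanded pose from where the row before left it, along the tool's axes as they then stand; what a row does not reach is not made up. A row lasts 1/12 s, in which the tool goes at most 41.7 mm and 7.16 degrees, less where a joint would pass 70% of its speed; a pose out of reach is approached as far as the arm can. A call is refused whole if a number of a shift passes 4.17 or a number of a turn 7.16, either way. A call with a gripper value outside its range is refused whole. The fingers move at their own pace and stop on an object; the grip force is fixed at half the most. Time passes only in rows, so rows that do not move let the fingers close. It gives the time, the measured TCP pose, the force, the opening and the grip force at its end, in the units of the state.
- arm.read_state(): the state, without advancing time (a new reading comes with each control period).
- arm.get_image(name): name is "side" or "top" or "wrist"; returns (picture, depth): 400x640x3 uint8, red, green, blue; 400x640 float32, mm along the optical axis (not along the pixel's ray), 0 where there is no reading.
- arm.camera_model(name): a dict with "fx", "fy", "cx", "cy" (pixels), "cam_to_world" (4x4, takes a point from camera to world coordinates). Camera axes: x right, y down, z forward; pixel columns grow to the right and rows downward; lengths in mm; the calibration is good to about 2 mm. A picture is of the moment at which its call begins: read the wrist's pose just before it. camera_model takes no time and is no camera call; for the wrist camera it gives the pose at the moment of the call.
- arm.job_done(): hands the job in; it is judged then, once.
Trained networks look in the newest picture that a camera, given by its name, has taken for a name from the list of things; names that differ only in an ending like _2 or _b are one class to them, and where a whole thing is asked for, a point or a joint stands for the part that bears it (a point fixed in the world has none). Each returns a list of dicts, best first, with "score" (0 to 1); they miss things now and then, are a little off and sometimes report something else, mostly with a low value. They report only what shows in the picture. A call takes as long as a camera call.
- arm.boxes_of(camera, thing): "rect" ([left, top, width, height] in pixels, round what is visible of it).
The state is a dict: "clock": time; "joints": joint angles; "joint_vel": joint speeds; "joint_efforts": joint torques, N m; "position": TCP position; "ee_rot": TCP orientation; "contact_force": force on the tool from outside, world axes, zero at the start; "wrist_torque": the same for the moment, N m; "gripper_width": finger opening in mm; "grasp_force": force on a finger pad.
Only numpy, scipy, OpenCV 4.12 (cv2) and the standard library are available. Lean on these libraries where they do the work, as an engineer would, in place of code of your own. Each camera call takes 0.05 s, during which the arm holds its last target. There are 200 camera calls.

## Working session

There is one attempt and no reset: what is moved stays moved. The work goes in short steps, Python scripts to look and compute and a tool call to move; the robot and the scene stay as the last step left them, time stands still between calls to the robot, and variables do not carry over. Pictures are saved under pics/ and viewed, at most 10 in all, crops included, and the job is handed in when it is done.

Besides the shell and the picture viewer there is one more tool, called after "Call:" as name([rows], argument=value, ...), one row to a line, values as JSON. send_rows: Moves the arm, as the interface text tells. Its arguments: {"type":"object","properties":{"targets":{"type":"array"}},"required":["targets"]}

```bash
mkdir -p pics; ls; python3 - <<'E'
from bench import arm
import cv2,numpy as np
s=arm.read_state();print({k:np.round(v,3).tolist() for k,v in s.items()})
ims=[]
for c in ["top","side"]:
    im,d=arm.get_image(c);ims.append(im);np.savez('%s0.npz'%c,im=im,d=d)
    m=arm.camera_model(c);print(c,m['fx'],m['cx'],m['cy'],np.round(m['cam_to_world'],3).tolist())
    for t in ["knife","knife_gauge","knife_grip","stone","board","onion","shaker","potato"]:
        print(c,t,[(round(b['score'],2),np.round(b['rect']).tolist()) for b in arm.boxes_of(c,t)[:2]])
    cv2.imwrite('pics/%s0.png'%c,im[...,::-1])
E
```

```text
pics
{'clock': 0.0, 'joints': [-0.949, 0.386, 0.007, -0.0, -1.194, -0.259], 'joint_vel': [0.001, 0.002, 0.001, -0.001, 0.0, 0.0], 'joint_efforts': [-0.0, -39.229, 18.839, 4.186, -0.005, 0.0], 'position': [221.612, -583.752, 230.211], 'ee_rot': [-0.18, 0.984, 0.001, -0.0], 'contact_force': [-0.08, 0.317, -1.528], 'wrist_torque': [0.015, -0.043, -0.031], 'grasp_force': 0.0, 'gripper_width': 85.649}
top 462.8964249182228 325.096183754178 192.21971432977475 [[0.028, -0.98, 0.199, 398.784], [-1.0, -0.029, -0.001, 162.613], [0.007, -0.199, -0.98, 967.157], [0.0, 0.0, 0.0, 1.0]]
top knife [(0.96, [247.0, 176.0, 34.0, 141.0])]
top knife_gauge [(0.67, [244.0, 177.0, 38.0, 144.0]), (0.43, [360.0, 81.0, 36.0, 38.0])]
top knife_grip [(0.83, [246.0, 178.0, 34.0, 144.0]), (0.71, [319.0, 85.0, 26.0, 27.0])]
top stone [(0.75, [345.0, 188.0, 111.0, 37.0]), (0.71, [246.0, 180.0, 37.0, 140.0])]
top board [(0.96, [191.0, 93.0, 125.0, 163.0]), (0.35, [244.0, 178.0, 39.0, 141.0])]
top onion [(0.56, [360.0, 79.0, 36.0, 41.0])]
top shaker [(0.65, [324.0, 84.0, 17.0, 28.0]), (0.48, [361.0, 79.0, 37.0, 38.0])]
top potato [(0.92, [246.0, 114.0, 33.0, 40.0])]
side 405.68777082248465 313.76450733241103 205.4249282651731 [[-0.994, -0.06, 0.091, 528.327], [-0.109, 0.519, -0.848, 933.022], [0.003, -0.853, -0.522, 549.885], [0.0, 0.0, 0.0, 1.0]]
side knife [(0.96, [304.0, 239.0, 144.0, 49.0])]
side knife_gauge [(0.64, [303.0, 235.0, 144.0, 50.0])]
side knife_grip [(0.79, [303.0, 235.0, 145.0, 52.0])]
side stone [(0.88, [313.0, 171.0, 38.0, 54.0])]
side board [(0.78, [193.0, 233.0, 184.0, 94.0])]
side onion [(0.6, [229.0, 175.0, 33.0, 33.0])]
side shaker [(0.69, [224.0, 188.0, 24.0, 44.0]), (0.65, [316.0, 170.0, 36.0, 54.0])]
side potato [(0.89, [234.0, 242.0, 37.0, 28.0])]
```

View pics/top0.png

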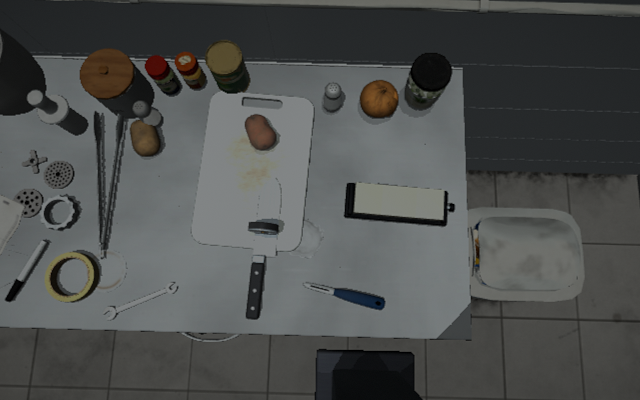

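View pics/side0.png

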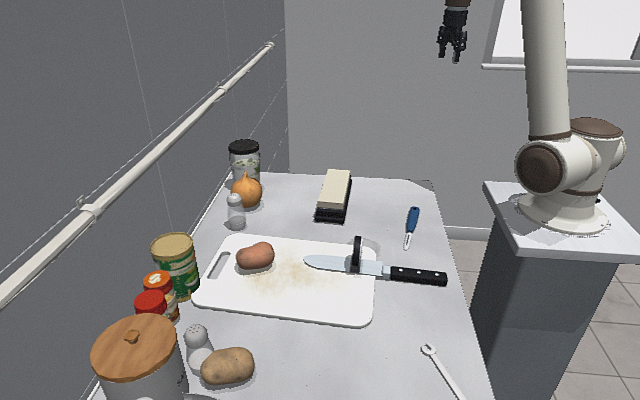

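The top view shows the knife pointing away from the robot: handle around (255,290), gauge around (264,228), tip near (268,178). The stone spans (345–450, 183–223), with its screw on the right. The side view agrees, with the handle at (418,275), gauge at (357,252) and stone at (333,195).

```bash
cat > h.py <<'E'
import numpy as np,cv2
from bench import arm
def cloud(c,d,m=None):
    m=m or arm.camera_model(c)
    v,u=np.mgrid[0:400,0:640]
    P=np.stack([(u-m['cx'])/m['fx']*d,(v-m['cy'])/m['fy']*d,d],-1)
    T=np.array(m['cam_to_world']);return P@T[:3,:3].T+T[:3,3]
def rect(pts):
    r=cv2.minAreaRect(pts[:,:2].astype(np.float32));return [np.round(x,2) for x in r]
E
python3 - <<'E'
from h import *
m=arm.camera_model('wrist');s=arm.read_state()
from scipy.spatial.transform import Rotation as R
Rt=R.from_quat(s['ee_rot']).as_matrix();T=np.array(m['cam_to_world'])
print('cam in tool',np.round(Rt.T@(T[:3,3]-s['position']),1),np.round(Rt.T@T[:3,:3],3).tolist(),m['fx'])
for c in ['top','side']:
    f=np.load(c+'0.npz');im=f['im'].astype(int);W=cloud(c,f['d']);ok=f['d']>0
    b=im.sum(-1)
    X,Y,Z=W[...,0],W[...,1],W[...,2]
    reg=ok&(X>200)&(X<800)
    # stone holder+stone
    a=reg&(X>330)&(X<480)&(Y<130)&(Y>-180)&(Z>12)
    print(c,'block',a.sum(),rect(W[a]),np.percentile(Z[a],[5,50,95]))
    st=a&(Z>44)&(b>300)
    print(' face',st.sum(),rect(W[st]),np.percentile(Z[st],[5,50,95]))
    k=reg&(Y>200)&(Y<400)&(b<170)&(X<340)&(Z>8)&(Z<40)
    print(' handle',k.sum(),rect(W[k]),np.percentile(Z[k],[5,50,95]),W[k].min(0),W[k].max(0))
    g=reg&(Y>200)&(Y<400)&(Z>35)&(X<480)
    print(' gauge',g.sum(),rect(W[g]),Z[g].max(),W[g].mean(0))
    t=reg&(Y>0)&(Y<200)&(X>300)&(X<400)&(b>250);print(' table z',np.median(Z[t]))
    bd=reg&(Y>220)&(Y<340)&(X>470)&(X<560)&(b>400);print(' board z',np.median(Z[bd]))
E
```

```text
cam in tool [  67.1    1.1 -143.7] [[0.001, -0.964, -0.264], [1.0, 0.001, 0.001], [-0.001, -0.264, 0.964]] 283.31213589912943
top block 465 [array([376.58,  82.56]), array([95.89, 23.37]), np.float64(76.91)] [12.37182421 14.96232432 18.00814753]Traceback (most recent call last):
  File "<stdin>", line 15, in <module>
    return _quantile_unchecked(
        a, q, axis, out, overwrite_input, method, keepdims, weights)
    return _ureduce(a,
                    func=_quantile_ureduce_func,
    ...<5 lines>...
                    overwrite_input=overwrite_input,
                    method=method)
    r = func(a, **kwargs)
    result = _quantile(arr,
                       quantiles=q,
    ...<2 lines>...
                       out=out,
                       weights=wgt)
    slices_having_nans = np.isnan(arr[-1, ...])
                                  ~~~^^^^^^^^^
IndexError: index -1 is out of bounds for axis 0 with size 0
```

```bash
python3 - <<'E'
from h import *
R_={'top':dict(stone=(340,178,460,230),handle=(240,250,285,325),gauge=(240,210,285,240),table=(300,260,340,275),board=(205,190,235,230)),
'side':dict(stone=(308,165,356,226),handle=(385,260,450,290),gauge=(345,230,368,275),table=(400,300,420,330),board=(230,290,330,310))}
for c in ['top','side']:
    f=np.load(c+'0.npz');im=f['im'].astype(int);d=f['d'];W=cloud(c,d);b=im.sum(-1);Z=W[...,2]
    def S(n,cond):
        l,t,r,bt=R_[c][n];q=np.zeros(d.shape,bool);q[t:bt,l:r]=1;a=q&(d>0)&cond;p=W[a]
        print(c,n,len(p),rect(p),'z',np.round(np.percentile(p[:,2],[5,50,95]),1),'mean',p.mean(0).round(1));return p
    S('stone',Z>14); p=S('stone',(Z>42)&(b>330))
    for y0 in np.arange(-200,100,30):
        q=p[abs(p[:,1]-y0)<15]
        if len(q)>10: print('   y',y0,np.median(q[:,2]).round(1),len(q))
    p=S('handle',(Z>10)&(Z<40))
    ax=np.linalg.svd((p-p.mean(0))[:,:2],full_matrices=0)[2][0];print('  yaw',np.degrees(np.arctan2(ax[1],ax[0]))%180)
    S('gauge',Z>45);S('table',True);S('board',True)
E
```

```text
top stone 3628 [array([569.58,   6.8 ]), array([223.74,  72.6 ]), np.float64(85.77)] z [16.6 49.2 52.8] mean [567.5  14.3  44. ]
top stone 2603 [array([572.72,  11.66]), array([178.38,  61.64]), np.float64(86.77)] z [47. 50. 53.] mean [572.3  11.7  50. ]
   y -80 51.3 167
   y -50 50.6 446
   y -20 49.4 438
   y 10 49.2 447
   y 40 49.3 442
   y 70 50.3 444
top handle 956 [array([407.16, 293.27]), array([ 57.27, 150.92]), np.float64(71.67)] z [11.3 18.8 22.2] mean [402.3 293.5  18.1]
  yaw 173.74605444065875
top gauge 271 [array([508.79, 281.69]), array([58.63, 17.04]), np.float64(87.37)] z [53.9 76.3 81.4] mean [508.5 279.3  72.9]
top table 599 [array([437.86, 168.4 ]), array([28.86, 80.83]), np.float64(1.64)] z [-3.7 -0.9  1.9] mean [437.7 168.4  -0.9]
top board 1194 [array([550.78, 381.17]), array([85.69, 62.15]), np.float64(4.02)] z [ 5.5  8.7 11.4] mean [550.5 381.3   8.5]
side stone 1420 [array([574.18,  17.99]), array([212.46,  73.87]), np.float64(86.68)] z [16.4 49.  52. ] mean [572.7  48.2  41.2]
side stone 870 [array([574.13,  15.21]), array([186.43,  62.13]), np.float64(86.65)] z [46.7 50.1 52.3] mean [573.9  23.2  49.9]
   y -80 51.5 41
   y -50 50.8 127
   y -20 49.5 127
   y 10 49.5 137
   y 40 49.6 145
   y 70 50.4 143
side handle 704 [array([393.47, 300.98]), array([ 28.76, 120.64]), np.float64(86.69)] z [11.7 19.2 21.6] mean [394.4 304.5  18.3]
  yaw 176.73233917016728
side gauge 232 [array([511.45, 291.46]), array([49.24, 16.44]), np.float64(85.94)] z [48.2 71.6 81.2] mean [512.  302.1  68.5]
side table 597 [array([411.57, 393.63]), array([79.21, 34.98]), np.float64(84.5)] z [-2.1 -0.5  0.9] mean [411.5 394.2  -0.5]
side board 1984 [array([651.3 , 392.95]), array([188.61,  55.64]), np.float64(6.47)] z [ 7.5  9.2 10.8] mean [649.4 393.4   9.2]
```

Call:
send_rows([
  {"gripper": -1, "x": -3.3, "y": -1.2, "z": 0, "ax": 0, "ay": 0, "az": -4.4},
  {"gripper": -1, "x": -3.3, "y": -1.2, "z": 0, "ax": 0, "ay": 0, "az": -4.4},
  {"gripper": -1, "x": -3.3, "y": -1.2, "z": 0, "ax": 0, "ay": 0, "az": -4.4},
  {"gripper": -1, "x": -3.3, "y": -1.2, "z": 0, "ax": 0, "ay": 0, "az": -4.4},
  {"gripper": -1, "x": -3.3, "y": -1.2, "z": 0, "ax": 0, "ay": 0, "az": -4.4},
])

```text
clock: 1.32
position: [395.4, -555.1, 231.1]
ee_rot: [-0.366, 0.931, -0.0, -0.0]
contact_force: [-0.7, -1.0, -0.1]
gripper_width: 85.3
grasp_force: 0.0
```

Call:
send_rows([
  {"gripper": -1, "x": -3.3, "y": -1.2, "z": 0, "ax": 0, "ay": 0, "az": -4.4},
  {"gripper": -1, "x": -3.3, "y": -1.2, "z": 0, "ax": 0, "ay": 0, "az": -4.4},
  {"gripper": -1, "x": -3.3, "y": -1.2, "z": 0, "ax": 0, "ay": 0, "az": -4.4},
  {"gripper": -1, "x": -3.3, "y": -1.2, "z": 0, "ax": 0, "ay": 0, "az": -4.4},
  {"gripper": -1, "x": -3.3, "y": -1.2, "z": 0, "ax": 0, "ay": 0, "az": -4.4},
])

```text
clock: 1.73
position: [544.0, -462.9, 230.9]
ee_rot: [-0.537, 0.843, 0.0, -0.0]
contact_force: [-0.6, -0.5, 0.3]
gripper_width: 85.3
grasp_force: 0.0
```

Call:
send_rows([
  {"gripper": -1, "x": -3.3, "y": -1.2, "z": 0, "ax": 0, "ay": 0, "az": -4.4},
  {"gripper": -1, "x": -3.3, "y": -1.2, "z": 0, "ax": 0, "ay": 0, "az": -4.4},
  {"gripper": -1, "x": -3.3, "y": -1.2, "z": 0, "ax": 0, "ay": 0, "az": -4.4},
  {"gripper": -1, "x": -3.3, "y": -1.2, "z": 0, "ax": 0, "ay": 0, "az": -4.4},
  {"gripper": -1, "x": -3.3, "y": -1.2, "z": 0, "ax": 0, "ay": 0, "az": -4.4},
])

```text
clock: 2.15
position: [647.2, -321.8, 230.8]
ee_rot: [-0.688, 0.725, 0.0, -0.0]
contact_force: [0.1, 0.7, -0.5]
gripper_width: 85.6
grasp_force: 0.0
```

Call:
send_rows([
  {"gripper": -1, "x": -3.3, "y": -1.2, "z": 0, "ax": 0, "ay": 0, "az": -4.4},
  {"gripper": -1, "x": -3.3, "y": -1.2, "z": 0, "ax": 0, "ay": 0, "az": -4.4},
  {"gripper": -1, "x": -3.3, "y": -1.2, "z": 0, "ax": 0, "ay": 0, "az": -4.4},
  {"gripper": -1, "x": -3.3, "y": -1.2, "z": 0, "ax": 0, "ay": 0, "az": -4.4},
  {"gripper": -1, "x": -3.3, "y": -1.2, "z": 0, "ax": 0, "ay": 0, "az": -4.4},
])

```text
clock: 2.57
position: [690.0, -152.4, 230.9]
ee_rot: [0.814, -0.581, -0.0, 0.0]
contact_force: [-0.1, 0.1, 0.5]
gripper_width: 85.1
grasp_force: 0.0
```

Call:
send_rows([
  {"gripper": -1, "x": -3.3, "y": -1.2, "z": 0, "ax": 0, "ay": 0, "az": -4.4},
  {"gripper": -1, "x": -3.3, "y": -1.2, "z": 0, "ax": 0, "ay": 0, "az": -4.4},
  {"gripper": -1, "x": -3.3, "y": -1.2, "z": 0, "ax": 0, "ay": 0, "az": -4.4},
  {"gripper": -1, "x": -3.3, "y": -1.2, "z": 0, "ax": 0, "ay": 0, "az": -4.4},
  {"gripper": -1, "x": -3.3, "y": -1.2, "z": 0, "ax": 0, "ay": 0, "az": -4.4},
])

```text
clock: 2.98
position: [666.3, 20.7, 231.0]
ee_rot: [0.91, -0.415, 0.0, 0.0]
contact_force: [0.8, -0.2, -0.4]
gripper_width: 85.5
grasp_force: 0.0
```

Call:
send_rows([
  {"gripper": -1, "x": -3.3, "y": -1.2, "z": 0, "ax": 0, "ay": 0, "az": -4.4},
  {"gripper": -1, "x": -3.3, "y": -1.2, "z": 0, "ax": 0, "ay": 0, "az": -4.4},
  {"gripper": -1, "x": -3.3, "y": -1.2, "z": 0, "ax": 0, "ay": 0, "az": -4.4},
  {"gripper": -1, "x": -3.3, "y": -1.2, "z": 0, "ax": 0, "ay": 0, "az": -4.4},
  {"gripper": -1, "x": -3.3, "y": -1.2, "z": 0, "ax": 0, "ay": 0, "az": -4.4},
])

```text
clock: 3.4
position: [579.4, 172.2, 231.2]
ee_rot: [0.972, -0.233, 0.0, -0.0]
contact_force: [-0.1, -0.3, 0.6]
gripper_width: 85.1
grasp_force: 0.0
```

Call:
send_rows([
  {"gripper": -1, "x": -3.3, "y": -1.2, "z": 0, "ax": 0, "ay": 0, "az": -4.4},
  {"gripper": -1, "x": -3.3, "y": -1.2, "z": 0, "ax": 0, "ay": 0, "az": -4.4},
  {"gripper": -1, "x": -3.3, "y": -1.2, "z": 0, "ax": 0, "ay": 0, "az": -4.4},
  {"gripper": -1, "x": -3.3, "y": -1.2, "z": 0, "ax": 0, "ay": 0, "az": -4.4},
  {"gripper": -1, "x": 0, "y": 0, "z": 0, "ax": 0, "ay": 0, "az": -4.4},
])

```text
clock: 3.82
position: [470.2, 264.1, 231.8]
ee_rot: [0.999, -0.041, -0.0, -0.001]
contact_force: [-0.7, -0.3, -0.8]
gripper_width: 85.2
grasp_force: 0.0
```

Call:
send_rows([
  {"gripper": -1, "x": -1.6, "y": -0.5, "z": 0, "ax": 0, "ay": 6, "az": 0},
  {"gripper": -1, "x": -1.6, "y": -0.5, "z": 0, "ax": 0, "ay": 6, "az": 0},
  {"gripper": -1, "x": -1.6, "y": -0.5, "z": 0, "ax": 0, "ay": 6, "az": 0},
  {"gripper": -1, "x": -1.6, "y": -0.5, "z": 0, "ax": 0, "ay": 6, "az": 0},
  {"gripper": -1, "x": -1.6, "y": -0.5, "z": 0, "ax": 0, "ay": 6, "az": 0},
])

```text
clock: 4.23
position: [409.8, 287.9, 220.3]
ee_rot: [0.972, -0.046, 0.23, 0.014]
contact_force: [1.1, -0.7, 0.1]
gripper_width: 85.2
grasp_force: 0.0
```

Call:
send_rows([
  {"gripper": -1, "x": 0, "y": 0, "z": 0, "ax": 0, "ay": 0, "az": 0},
  {"gripper": -1, "x": 0, "y": 0, "z": 0, "ax": 0, "ay": 0, "az": 0},
])

```text
clock: 4.4
position: [410.2, 286.3, 219.2]
ee_rot: [0.973, -0.046, 0.227, 0.016]
contact_force: [0.4, 0.9, 0.1]
gripper_width: 85.2
grasp_force: 0.0
```

```bash
python3 - <<'E'
from h import *
s=arm.read_state();print(np.round(s['joints'],3),s['position'],s['ee_rot'])
m=arm.camera_model('wrist');im,d=arm.get_image('wrist')
np.savez('w1.npz',im=im,d=d,**{k:np.array(v) for k,v in m.items()})
print(m['cy'],m['cx'],[(b['score'],b['rect']) for b in arm.boxes_of('wrist','knife')])
cv2.imwrite('pics/w1.png',im[...,::-1])
E
```

```text
[ 1.129  0.053 -0.767  0.691 -0.72  -0.174] [410.21060461 286.31334818 219.2148038 ] [ 0.9726371  -0.04586199  0.22719868  0.01595325]
199.43504246453833 321.33368376189713 [(0.62, [286.1, 100.3, 55.0, 218.7])]
```

View pics/w1.png

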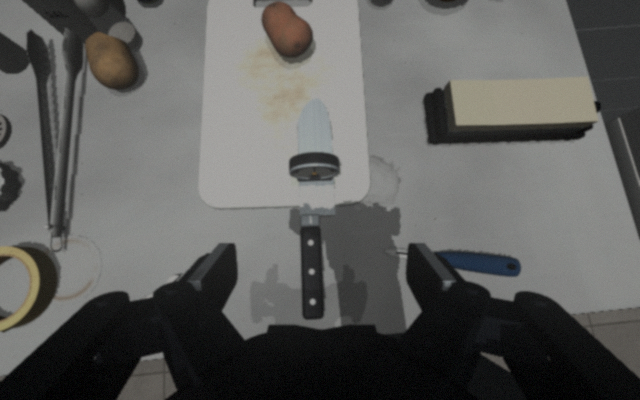

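The handle runs from (309,225) to (313,318), the gauge sits at (315,165), and the fingers straddle the handle.

```bash
python3 - <<'E'
from h import *
f=np.load('w1.npz');m={k:f[k] for k in ['fx','fy','cx','cy','cam_to_world']};d=f['d'];W=cloud('wrist',d,m);im=f['im'].astype(int);b=im.sum(-1)
q=np.zeros(d.shape,bool);q[228:318,296:330]=1
a=q&(W[...,2]>12)&(W[...,2]<35)
p=W[a];print(a.sum(),rect(p),np.percentile(p[:,2],[5,50,95]))
xs=np.arange(p[:,0].min()+6,p[:,0].max()-6,10)
c=np.array([[x,*(lambda y:((np.percentile(y,3)+np.percentile(y,97))/2,np.percentile(y,97)-np.percentile(y,3)))(p[abs(p[:,0]-x)<5][:,1]),np.median(p[abs(p[:,0]-x)<5][:,2])] for x in xs]);print(c.round(1).tolist())
pf=np.polyfit(c[:,0],c[:,1],1);print('yaw',np.degrees(np.arctan(pf[0])),'y at x=400',np.polyval(pf,400))
q=np.zeros(d.shape,bool);q[148:182,284:346]=1;a=q&(W[...,2]>45)&(W[...,2]<90);g=W[a];print('gauge',a.sum(),rect(g),g.mean(0),g[:,2].max())
q[:]=0;q[205:228,290:345]=1
a=q&(W[...,2]>2);print('bolster rows',[(r,np.round(np.median(W[r,305:316],0),1).tolist(),im[r,311].tolist()) for r in range(205,230,3)])
q[:]=0;q[70:140,420:600]=1;a=q&(W[...,2]>42)&(b>330);print('stone',rect(W[a]),np.median(W[a][:,2]))
E
```

```text
1880 [array([387.15, 299.37]), array([ 26.03, 107.1 ]), np.float64(86.77)] [18.600804   21.58151633 23.26325295]
[[339.2, 302.0, 23.5, 20.9], [349.2, 301.2, 23.8, 21.2], [359.2, 300.9, 25.2, 21.2], [369.2, 300.6, 24.1, 21.4], [379.2, 299.7, 24.2, 21.5], [389.2, 298.8, 24.3, 21.7], [399.2, 299.0, 24.3, 21.9], [409.2, 298.3, 24.7, 21.9], [419.2, 297.4, 24.8, 22.2], [429.2, 297.1, 23.6, 22.4]]
yaw -3.1439672293342684 y at x=400 298.6245817151431
gauge 1015 [array([508.38, 284.74]), array([59.97, 17.64]), np.float64(86.7)] [506.85304212 284.62258195  71.44322495] 84.27297251920226
bolster rows [(205, [470.4, 294.3, 14.3], [160, 159, 157]), (208, [466.4, 294.6, 14.0], [132, 136, 135]), (211, [462.5, 295.0, 14.0], [101, 104, 107]), (214, [457.8, 295.2, 19.1], [84, 88, 87]), (217, [453.6, 295.5, 22.0], [120, 125, 125]), (220, [449.9, 295.9, 21.4], [134, 137, 134]), (223, [446.2, 296.2, 21.2], [118, 119, 122]), (226, [442.5, 296.5, 20.3], [55, 57, 55]), (229, [438.6, 296.8, 22.0], [37, 39, 38])]
stone [array([534.85, 117.8 ]), array([126.55, 409.08]), np.float64(19.65)] 51.58272260551314
```

```bash
cat >> h.py <<'E'
from scipy.spatial.transform import Rotation as Ro
def Rt(yaw,pitch,roll=0):
    # tool: x ahead along knife, z down; pitch leans the tip forward; roll = spine-up about knife x
    B=Ro.from_matrix(np.array([[1,0,0],[0,-1,0],[0,0,-1.]]))
    return Ro.from_euler('z',yaw,degrees=True)*Ro.from_euler('x',roll,degrees=True)*B*Ro.from_euler('y',pitch,degrees=True)
def plan(pos,R,n,p0=None,R0=None):
    s=arm.read_state()
    p0=np.array(s['position']) if p0 is None else np.array(p0)
    R0=Ro.from_quat(s['ee_rot']) if R0 is None else R0
    rv=(R0.inv()*R).as_rotvec(degrees=True)
    print('total shift tool cm',(R0.inv().apply(np.array(pos)-p0)/10).round(2),'turn',rv.round(2))
    Rc=R0;pc=p0
    for i in range(n):
        print(i,(Rc.inv().apply((np.array(pos)-p0)/n)/10).round(2),(rv/n).round(2));Rc=Rc*Ro.from_rotvec(rv/n,degrees=True)
E
python3 - <<'E'
from h import *
s=arm.read_state();R=Ro.from_quat(s['ee_rot']).as_matrix();print(R.round(3))
plan([417,297.6,40],Rt(-3.2,29),6)
E
```

```text
[[ 0.892 -0.099  0.442]
 [-0.086 -0.995 -0.049]
 [ 0.444  0.006 -0.896]]
total shift tool cm [-7.67 -1.09 16.38] turn [ 1.44  2.63 -2.05]
0 [-1.28 -0.18  2.73] [ 0.24  0.44 -0.34]
1 [-1.3  -0.18  2.72] [ 0.24  0.44 -0.34]
2 [-1.32 -0.17  2.71] [ 0.24  0.44 -0.34]
3 [-1.34 -0.17  2.7 ] [ 0.24  0.44 -0.34]
4 [-1.36 -0.17  2.69] [ 0.24  0.44 -0.34]
5 [-1.38 -0.17  2.68] [ 0.24  0.44 -0.34]
```

Call:
send_rows([
  {"gripper": -1, "x": -1.3, "y": -0.18, "z": 2.73, "ax": 0.24, "ay": 0.44, "az": -0.34},
  {"gripper": -1, "x": -1.3, "y": -0.18, "z": 2.72, "ax": 0.24, "ay": 0.44, "az": -0.34},
  {"gripper": -1, "x": -1.32, "y": -0.18, "z": 2.7, "ax": 0.24, "ay": 0.44, "az": -0.34},
  {"gripper": -1, "x": -1.34, "y": -0.18, "z": 2.7, "ax": 0.24, "ay": 0.44, "az": -0.34},
  {"gripper": -1, "x": -1.36, "y": -0.18, "z": 2.7, "ax": 0.24, "ay": 0.44, "az": -0.34},
])

```text
clock: 4.92
position: [423.4, 295.0, 107.4]
ee_rot: [0.967, -0.036, 0.251, 0.012]
contact_force: [1.4, 0.0, 0.3]
gripper_width: 85.3
grasp_force: 0.0
```

Call:
send_rows([
  {"gripper": -1, "x": -1.36, "y": -0.18, "z": 2.7, "ax": 0.24, "ay": 0.44, "az": -0.34},
  {"gripper": -1, "x": 0, "y": 0, "z": 0, "ax": 0, "ay": 0, "az": 0},
  {"gripper": -1, "x": 0, "y": 0, "z": 0, "ax": 0, "ay": 0, "az": 0},
])

```text
clock: 5.17
position: [427.9, 294.9, 93.6]
ee_rot: [0.966, -0.036, 0.255, 0.013]
contact_force: [0.0, 0.3, 0.3]
gripper_width: 85.5
grasp_force: 0.0
```

```bash
python3 - <<'E'
from h import *
s=arm.read_state();R=Ro.from_quat(s['ee_rot']).as_matrix();print(R.round(3),s['joints'].round(2) if hasattr(s['joints'],'round') else s['joints'])
m=arm.camera_model('wrist');im,d=arm.get_image('wrist');W=cloud('wrist',d,m);b=im.astype(int).sum(-1)
cv2.imwrite('pics/w2.png',im[...,::-1]);np.savez('w2.npz',im=im,d=d)
plan([417,297.6,7],Rt(-3.2,29),3)
E
```

```text
[[ 0.867 -0.077  0.493]
 [-0.064 -0.997 -0.043]
 [ 0.494  0.006 -0.869]] [ 0.78  0.25 -1.02  1.69 -0.39 -0.92]
total shift tool cm [-5.24 -0.16  7.06] turn [ 0.8  -0.67 -0.86]
0 [-1.75 -0.05  2.35] [ 0.27 -0.22 -0.29]
1 [-1.74 -0.05  2.36] [ 0.27 -0.22 -0.29]
2 [-1.73 -0.05  2.37] [ 0.27 -0.22 -0.29]
```

View pics/w2.png

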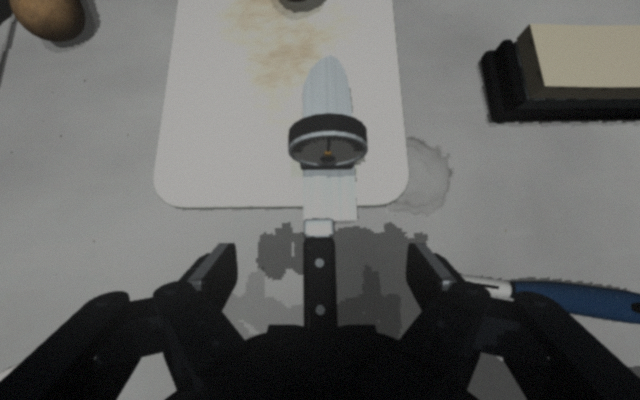

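The dial is visible at (328,145), but joint 3 is near its limit here. I'll fit the arm kinematics so I can choose a feasible tilt.

```bash
cat > kin.py <<'E'
import numpy as np
from scipy.spatial.transform import Rotation as Ro
from scipy.optimize import least_squares
def fk(q,P,s4=1,s6=1):
    h,a,b,L,d,dx,e=P
    R1=Ro.from_euler('z',q[0]);R2=R1*Ro.from_euler('y',q[1]);R3=R2*Ro.from_euler('y',-q[2])
    p=np.array([0,0,h])+R1.apply([dx,0,0])+R2.apply([0,0,a])+R3.apply([b,0,e])
    p=p+R1.apply([0,d,0])
    R5=R3*Ro.from_euler('x',s4*q[3])*Ro.from_euler('y',-q[4])
    p=p+R5.apply([L,0,0])
    return p,R5*Ro.from_euler('x',s6*q[5])
J=np.array([[-0.949,.385,.008,0,-1.194,-.259],[1.129,.053,-.767,.691,-.72,-.174],[.78,.25,-1.02,1.69,-.39,-.92]])
X=np.array([[221.8,-584.3,231.3],[410.2,286.3,219.2],[427.9,294.9,93.6]])
Q=[[-.18,.984,.001,0],[.97264,-.04586,.2272,.01595],[.966,-.036,.255,.013]]
if __name__=='__main__':
  for s4 in(1,-1):
   for s6 in (1,-1):
    f=lambda P:np.concatenate([np.r_[(fk(q,P,s4,s6)[0]-x)] for q,x in zip(J,X)]+[(np.array(P)-[300,350,350,200,-160,0,0])*.01])
    r=least_squares(f,[300,350,350,200,-160,0,0]);
    print(s4,s6,r.x.round(0),np.abs(r.fun[:9]).round(1))
    C=[(fk(q,r.x,s4,s6)[1].inv()*Ro.from_quat(o)) for q,o in zip(J,Q)]
    print('  tool const spread',[(C[0].inv()*c).magnitude().round(3) for c in C])
E
python3 kin.py
```

```text
1 1 [-428.  577.  121.  -54. -152.  226.  135.] [ 6.5  4.4 10.2 68.4 27.3 19.1 60.2 54.8  9. ]Traceback (most recent call last):
  File "kin.py", line 22, in <module>
    print('  tool const spread',[(C[0].inv()*c).magnitude().round(3) for c in C])
                                 ^^^^^^^^^^^^^^^^^^^^^^^^^^^^^^^^
AttributeError: 'float' object has no attribute 'round'
```

```bash
sed -i 's/\.magnitude().round(3)/.magnitude()/' kin.py; sed -i "s/R1=Ro.from_euler('z',q\[0\])/R1=Ro.from_euler('z',q[0]+YO)/; s/^def fk/YO=0\ndef fk/" kin.py; python3 kin.py; sed -i 's/^YO=0/YO=-0.259/; s/200,-160,0,0/200,0,0,0/g' kin.py; echo; python3 kin.py
```

```text
1 1 [-428.  577.  121.  -54. -152.  226.  135.] [ 6.5  4.4 10.2 68.4 27.3 19.1 60.2 54.8  9. ]
  tool const spread [0.0, 1.5145197978752538, 2.1699258380082047]
1 -1 [-428.  577.  121.  -54. -152.  226.  135.] [ 6.5  4.4 10.2 68.4 27.3 19.1 60.2 54.8  9. ]
  tool const spread [0.0, 1.3831772007850707, 2.895892868220232]
-1 1 [-287.  576.  162.   57. -151.  193.  119.] [ 7.2  4.9 10.1 67.9 27.1 18.9 60.5 55.   8.8]
  tool const spread [0.0, 0.17078461011748364, 1.3156217636324208]
-1 -1 [-287.  576.  162.   57. -151.  193.  119.] [ 7.2  4.9 10.1 67.9 27.1 18.9 60.5 55.   8.8]
  tool const spread [0.0, 0.002038628406900016, 0.007446622257712529]

1 1 [-380.  448.  110. -139.    8.  311.  119.] [ 7.9  2.6 13.8 64.3 45.9 25.8 48.5 72.5 12.1]
  tool const spread [0.0, 1.5076704383128074, 2.149583615089444]
1 -1 [-380.  448.  110. -139.    8.  311.  119.] [ 7.9  2.6 13.8 64.3 45.9 25.8 48.5 72.5 12.1]
  tool const spread [0.0, 1.3722901608186833, 2.8925380407400465]
-1 1 [-22. 447. 215. 143.   9. 228.  80.] [ 8.7  2.9 13.5 63.9 45.6 25.3 48.7 72.8 11.8]
  tool const spread [0.0, 0.18523592040539313, 1.35440182792573]
-1 -1 [-22. 447. 215. 143.   9. 228.  80.] [ 8.7  2.9 13.5 63.9 45.6 25.3 48.7 72.8 11.8]
  tool const spread [0.0, 0.11924632673738433, 0.1339259398919646]
```

```bash
sed -i 's/^YO=.*/YO=0/; s/200,0,0,0/200,-150,0,0/g; s/p=p+R1.apply(\[0,d,0\])/pass/; s/apply(\[L,0,0\])/apply([L,d,0])/; s/s4=1,s6=1/s4=-1,s6=-1/' kin.py; python3 kin.py | tail -2
```

```text
-1 -1 [ 156.  565.  420.  295. -161.    1.    0.] [0.5 0.3 0.1 0.6 0.5 0.2 0.5 0.7 0.1]
  tool const spread [0.0, 0.002038628406900016, 0.007446622257712529]
```

```bash
cat >> kin.py <<'E'
PF=[156,565,420,295,-161,1,0]
lo=np.array([-3.14,-1.21,-1.07,-3.16,-2.99,-3.1]);hi=np.array([3.14,2.06,1.41,2.05,-.16,3.1])
f=lambda P:np.concatenate([fk(q,P)[0]-x for q,x in zip(J,X)]+[(np.array(P)-[300,350,350,200,-150,0,0])*.01])
PF=least_squares(f,[300,350,350,200,-150,0,0]).x
TC=fk(J[1],PF)[1].inv()*Ro.from_quat(Q[1])
def ik(pos,R,seed):
    g=lambda q:np.r_[(fk(q,PF)[0]-pos)/100,((fk(q,PF)[1]*TC).inv()*R).as_rotvec()]
    r=least_squares(g,np.clip(seed,lo+.01,hi-.01),bounds=(lo,hi));return r.x,np.abs(r.fun).max()
E
cat > t.py <<'E'
from kin import *; from h import Rt
seed=J[2]
def jac(q):
    e=1e-4;o=[]
    p0,r0=fk(q,PF)
    for i in range(6):
        k=q.copy();k[i]+=e;p,r=fk(k,PF);o.append(np.r_[(p-p0)/e/300,(r*r0.inv()).as_rotvec()/e])
    return np.linalg.svd(np.array(o).T)[1][-1]
for t in (0,5,10,15,20,25):
    for n,p,R in (('grip',[417,297.6,7],Rt(-3.2,t)),('lift',[417,297.6,110],Rt(-3.2,t)),('flat',[477,15,50],Rt(-3.3,t)),('r20',[477,15,60],Rt(-3.3,t,20))):
        best=None
        for sd in (J[1],J[2],[.5,0,-.5,.5,-1,0],[.3,0,-.8,.2,-.8,1]):
            q,e=ik(p,R,sd)
            if best is None or e<best[1]-1e-6: best=(q,e)
        print(t,n,best[0].round(2),'err',round(best[1],4),'sv',jac(best[0]).round(3))
E
python3 t.py
```

```text
0 grip [ 0.94  0.48 -0.53 -0.   -0.56  0.58] err 0.0 sv 0.29
0 lift [ 0.94  0.32 -0.43 -0.   -0.82  0.58] err 0.0 sv 0.374
0 flat [ 0.37  0.36 -0.58 -0.   -0.63  1.14] err 0.0 sv 0.31
0 r20 [ 0.12  0.37 -0.39 -0.49 -0.8   1.73] err 0.0 sv 0.404
5 grip [ 0.98  0.46 -0.65  0.18 -0.43  0.37] err 0.0 sv 0.199
5 lift [ 0.98  0.29 -0.52  0.11 -0.71  0.45] err 0.0 sv 0.32
5 flat [ 0.4   0.33 -0.67  0.08 -0.49  1.04] err 0.0 sv 0.235
5 r20 [ 0.13  0.34 -0.44 -0.52 -0.7   1.76] err 0.0 sv 0.35
10 grip [ 0.97  0.43 -0.82  0.6  -0.27 -0.03] err 0.0 sv 0.077
10 lift [ 1.02  0.27 -0.63  0.27 -0.61  0.28] err 0.0 sv 0.262
10 flat [ 0.42  0.3  -0.79  0.25 -0.33  0.87] err 0.0 sv 0.138
10 r20 [ 0.13  0.31 -0.49 -0.56 -0.59  1.79] err 0.0 sv 0.297
15 grip [ 0.7   0.4  -0.99  1.64 -0.18 -0.81] err 0.0 sv 0.06
15 lift [ 1.04  0.25 -0.74  0.49 -0.51  0.05] err 0.0 sv 0.201
15 flat [ 0.37  0.28 -0.95  0.62 -0.16  0.54] err 0.0252 sv 0.036
15 r20 [ 0.14  0.29 -0.53 -0.62 -0.49  1.84] err 0.0 sv 0.245
20 grip [ 0.6   0.41 -1.    2.05 -0.24 -1.11] err 0.0052 sv 0.102
20 lift [ 1.02  0.23 -0.87  0.81 -0.43 -0.24] err 0.0 sv 0.145
20 flat [ 0.38  0.28 -0.92  0.48 -0.16  0.67] err 0.1032 sv 0.041
20 r20 [ 0.14  0.27 -0.56 -0.7  -0.4   1.92] err 0.0 sv 0.198
25 grip [ 0.64  0.42 -1.01  2.05 -0.33 -1.17] err 0.0414 sv 0.13
25 lift [ 0.94  0.21 -0.97  1.22 -0.39 -0.57] err 0.0 sv 0.117
25 flat [-0.03  0.26 -1.07  2.05 -0.16 -0.51] err 0.1347 sv 0.066
25 r20 [ 0.12  0.26 -0.59 -0.82 -0.32  2.05] err 0.0 sv 0.158
```

```bash
python3 - <<'E'
from h import *
plan([415,297.7,100],Rt(-3.2,4),10)
E
```

```text
total shift tool cm [-0.81 -0.11 -1.12] turn [  0.6  -25.67  -1.03]
0 [-0.08 -0.01 -0.11] [ 0.06 -2.57 -0.1 ]
1 [-0.09 -0.01 -0.11] [ 0.06 -2.57 -0.1 ]
2 [-0.09 -0.01 -0.1 ] [ 0.06 -2.57 -0.1 ]
3 [-0.09 -0.01 -0.1 ] [ 0.06 -2.57 -0.1 ]
4 [-0.1  -0.01 -0.1 ] [ 0.06 -2.57 -0.1 ]
5 [-0.1  -0.01 -0.09] [ 0.06 -2.57 -0.1 ]
6 [-0.11 -0.01 -0.09] [ 0.06 -2.57 -0.1 ]
7 [-0.11 -0.01 -0.08] [ 0.06 -2.57 -0.1 ]
8 [-0.11 -0.01 -0.08] [ 0.06 -2.57 -0.1 ]
9 [-0.12 -0.01 -0.07] [ 0.06 -2.57 -0.1 ]
```

Call:
send_rows([
  {"gripper": -1, "x": -0.1, "y": 0, "z": -0.1, "ax": 0.06, "ay": -2.5, "az": -0.1},
  {"gripper": -1, "x": -0.1, "y": 0, "z": -0.1, "ax": 0.06, "ay": -2.5, "az": -0.1},
  {"gripper": -1, "x": -0.1, "y": 0, "z": -0.1, "ax": 0.06, "ay": -2.5, "az": -0.1},
  {"gripper": -1, "x": -0.1, "y": 0, "z": -0.1, "ax": 0.06, "ay": -2.5, "az": -0.1},
  {"gripper": -1, "x": -0.1, "y": 0, "z": -0.1, "ax": 0.06, "ay": -2.5, "az": -0.1},
])

```text
clock: 5.63
position: [420.4, 297.0, 97.5]
ee_rot: [0.986, -0.031, 0.162, 0.007]
contact_force: [1.2, -0.2, 1.4]
gripper_width: 85.3
grasp_force: 0.0
```

Call:
send_rows([
  {"gripper": -1, "x": -0.1, "y": 0, "z": -0.1, "ax": 0.06, "ay": -2.6, "az": -0.1},
  {"gripper": -1, "x": -0.1, "y": 0, "z": -0.1, "ax": 0.06, "ay": -2.6, "az": -0.1},
  {"gripper": -1, "x": -0.1, "y": 0, "z": -0.1, "ax": 0.06, "ay": -2.6, "az": -0.1},
  {"gripper": -1, "x": -0.1, "y": 0, "z": -0.1, "ax": 0.06, "ay": -2.6, "az": -0.1},
  {"gripper": -1, "x": -0.1, "y": 0, "z": -0.1, "ax": 0.06, "ay": -2.6, "az": -0.1},
])

```text
clock: 6.05
position: [413.9, 299.2, 101.4]
ee_rot: [0.998, -0.026, 0.049, 0.0]
contact_force: [-0.6, 0.1, 0.2]
gripper_width: 85.3
grasp_force: 0.0
```

Call:
send_rows([
  {"gripper": -1, "x": 0, "y": 0, "z": 0, "ax": 0, "ay": 0, "az": 0},
  {"gripper": -1, "x": 0, "y": 0, "z": 0, "ax": 0, "ay": 0, "az": 0},
])

```text
clock: 6.22
position: [415.5, 298.0, 101.1]
ee_rot: [0.998, -0.027, 0.052, 0.001]
contact_force: [-0.1, 0.2, -0.3]
gripper_width: 85.4
grasp_force: 0.0
```

```bash
python3 - <<'E'
from h import *
s=arm.read_state();print(np.round(s['joints'],2))
plan([415,297.7,4],Rt(-3.2,4),5)
E
```

```text
[ 0.99  0.3  -0.55  0.14 -0.67  0.41]
total shift tool cm [-1.05  0.03  9.65] turn [ 0.   -1.94  0.05]
0 [-0.21  0.01  1.93] [ 0.   -0.39  0.01]
1 [-0.2   0.01  1.93] [ 0.   -0.39  0.01]
2 [-0.18  0.01  1.93] [ 0.   -0.39  0.01]
3 [-0.17  0.01  1.93] [ 0.   -0.39  0.01]
4 [-0.16  0.01  1.94] [ 0.   -0.39  0.01]
```

Call:
send_rows([
  {"gripper": -1, "x": -0.25, "y": 0, "z": 2.5, "ax": 0, "ay": -0.4, "az": 0},
  {"gripper": -1, "x": -0.25, "y": 0, "z": 2.5, "ax": 0, "ay": -0.4, "az": 0},
  {"gripper": -1, "x": -0.2, "y": 0, "z": 2.0, "ax": 0, "ay": -0.4, "az": 0},
  {"gripper": -1, "x": -0.2, "y": 0, "z": 1.6, "ax": 0, "ay": -0.4, "az": 0},
  {"gripper": -1, "x": -0.1, "y": 0, "z": 1.0, "ax": 0, "ay": -0.3, "az": 0},
])

```text
clock: 6.63
position: [412.8, 294.8, 2.0]
ee_rot: [0.999, -0.027, 0.034, 0.004]
contact_force: [-0.4, 0.1, 0.0]
gripper_width: 85.3
grasp_force: 0.0
```

Call:
send_rows([
  {"gripper": -1, "x": 0, "y": 0, "z": 0, "ax": 0, "ay": 0, "az": 0},
  {"gripper": -1, "x": 0, "y": 0, "z": 0, "ax": 0, "ay": 0, "az": 0},
])

```text
clock: 6.8
position: [414.2, 295.9, 3.7]
ee_rot: [0.999, -0.027, 0.035, 0.003]
contact_force: [0.7, 0.4, 0.4]
gripper_width: 85.6
grasp_force: 0.0
```

Call:
send_rows([
  {"gripper": -1, "x": 0, "y": -0.18, "z": 0, "ax": 0, "ay": 0, "az": 0},
  {"gripper": -1, "x": 0, "y": 0, "z": 0, "ax": 0, "ay": 0, "az": 0},
  {"gripper": -0.2, "x": 0, "y": 0, "z": 0, "ax": 0, "ay": 0, "az": 0},
  {"gripper": 0.1, "x": 0, "y": 0, "z": 0, "ax": 0, "ay": 0, "az": 0},
  {"gripper": 0.3, "x": 0, "y": 0, "z": 0, "ax": 0, "ay": 0, "az": 0},
])

```text
clock: 7.22
position: [414.8, 297.8, 4.1]
ee_rot: [0.999, -0.027, 0.035, 0.003]
contact_force: [0.2, -0.5, 0.3]
gripper_width: 51.5
grasp_force: 0.0
```

Call:
send_rows([
  {"gripper": 0.4, "x": 0, "y": 0, "z": 0, "ax": 0, "ay": 0, "az": 0},
  {"gripper": 1, "x": 0, "y": 0, "z": 0, "ax": 0, "ay": 0, "az": 0},
  {"gripper": 1, "x": 0, "y": 0, "z": 0, "ax": 0, "ay": 0, "az": 0},
  {"gripper": 1, "x": 0, "y": 0, "z": 0, "ax": 0, "ay": 0, "az": 0},
  {"gripper": 1, "x": 0, "y": 0, "z": 0, "ax": 0, "ay": 0, "az": 0},
])

```text
clock: 7.63
position: [414.8, 297.7, 4.0]
ee_rot: [0.999, -0.027, 0.035, 0.003]
contact_force: [-0.4, -1.1, 5.3]
gripper_width: 25.0
grasp_force: 59.7
```

Call:
send_rows([
  {"gripper": 1, "x": 0, "y": 0, "z": 0, "ax": 0, "ay": 0, "az": 0},
  {"gripper": 1, "x": 0, "y": 0, "z": 0, "ax": 0, "ay": 0, "az": 0},
])

```text
clock: 7.8
position: [414.8, 297.7, 4.0]
ee_rot: [0.999, -0.027, 0.035, 0.003]
contact_force: [-0.5, -1.5, 5.9]
gripper_width: 24.6
grasp_force: 59.7
```

```bash
python3 - <<'E'
from h import *
s=arm.read_state();print(s['position'],s['ee_rot'],s['gripper_width'],s['grasp_force'],s['contact_force'])
im,d=arm.get_image('wrist');cv2.imwrite('pics/w3.png',im[...,::-1]);np.savez('w3.npz',im=im,d=d)
E
```

```text
[414.79781318 297.67683055   3.97822464] [ 0.99901442 -0.0272149   0.0349416   0.00293598] 24.571165860973412 59.684216380119324 [-0.47518856 -1.47028092  5.91993193]
```

View pics/w3.png

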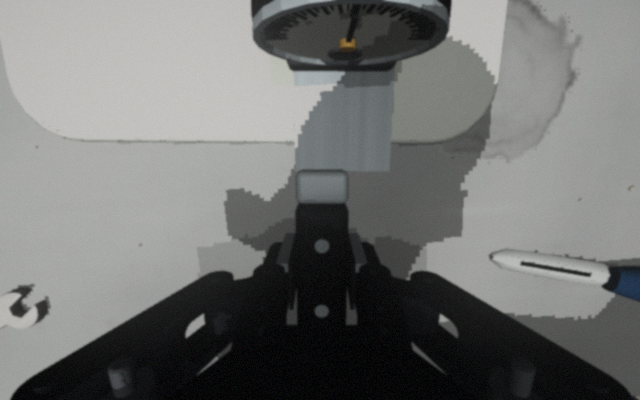

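The grip holds at 24.6 mm and 60 N. The dial is in view at the top of the image, with its pointer pivot at (348,45). Now I'll lift.

Call:
send_rows([
  {"gripper": 1, "x": 0, "y": 0, "z": -0.5, "ax": 0, "ay": 0, "az": 0},
  {"gripper": 1, "x": 0, "y": 0, "z": -1.0, "ax": 0, "ay": 0, "az": 0},
  {"gripper": 1, "x": 0.1, "y": 0, "z": -2.0, "ax": 0, "ay": 0, "az": 0},
  {"gripper": 1, "x": 0.2, "y": 0, "z": -2.5, "ax": 0, "ay": 0, "az": 0},
  {"gripper": 1, "x": 0.2, "y": 0, "z": -2.5, "ax": 0, "ay": 0, "az": 0},
])

```text
clock: 8.27
position: [412.6, 296.8, 88.3]
ee_rot: [0.999, -0.027, 0.033, 0.005]
contact_force: [0.2, 0.0, -3.0]
gripper_width: 24.5
grasp_force: 59.3
```

Call:
send_rows([
  {"gripper": 1, "x": 0.1, "y": 0, "z": -1.0, "ax": 0, "ay": 0, "az": 0},
  {"gripper": 1, "x": 0.2, "y": 0.6, "z": 0, "ax": 0, "ay": 0, "az": 0},
  {"gripper": 1, "x": 0.4, "y": 1.4, "z": 0, "ax": 0, "ay": 0, "az": 0},
  {"gripper": 1, "x": 0.5, "y": 2.2, "z": 0, "ax": 0, "ay": 0, "az": 0},
  {"gripper": 1, "x": 0.6, "y": 2.6, "z": 0, "ax": 0, "ay": 0, "az": 0},
])

```text
clock: 8.68
position: [426.0, 226.9, 98.3]
ee_rot: [0.999, -0.027, 0.033, 0.005]
contact_force: [0.5, -0.6, -3.3]
gripper_width: 24.2
grasp_force: 59.3
```

Call:
send_rows([
  {"gripper": 1, "x": 0.6, "y": 2.6, "z": 0, "ax": 0, "ay": 0, "az": 0},
  {"gripper": 1, "x": 0.6, "y": 2.6, "z": 0, "ax": 0, "ay": 0, "az": 0},
  {"gripper": 1, "x": 0.6, "y": 2.6, "z": 0, "ax": 0, "ay": 0, "az": 0},
  {"gripper": 1, "x": 0.6, "y": 2.6, "z": 0, "ax": 0, "ay": 0, "az": 0},
  {"gripper": 1, "x": 0.6, "y": 2.4, "z": 0, "ax": 0, "ay": 0, "az": 0},
])

```text
clock: 9.1
position: [447.8, 96.1, 100.8]
ee_rot: [0.999, -0.028, 0.032, 0.005]
contact_force: [1.2, -0.1, -2.1]
gripper_width: 24.4
grasp_force: 59.4
```

Call:
send_rows([
  {"gripper": 1, "x": 0.6, "y": 2.4, "z": 0, "ax": 0, "ay": 0, "az": 0},
  {"gripper": 1, "x": 0.5, "y": 2.0, "z": 0, "ax": 0, "ay": 0, "az": 0},
  {"gripper": 1, "x": 0.3, "y": 1.0, "z": 0, "ax": 0, "ay": 0, "az": 0},
  {"gripper": 1, "x": 0, "y": 0, "z": 0, "ax": 0, "ay": 0, "az": 0},
  {"gripper": 1, "x": 0, "y": 0, "z": 0, "ax": 0, "ay": 0, "az": 0},
])

```text
clock: 9.52
position: [459.4, 43.2, 102.4]
ee_rot: [0.999, -0.029, 0.033, 0.004]
contact_force: [0.6, 0.7, -2.5]
gripper_width: 24.7
grasp_force: 59.4
```

```bash
python3 - <<'E'
from h import *
s=arm.read_state();print(np.round(s['joints'],2),s['position'],Rt(-3.3,4).inv()*Ro.from_quat(s['ee_rot']),s['contact_force'],s['wrist_torque'],s['gripper_width'])
print((Rt(-3.3,4).inv()*Ro.from_quat(s['ee_rot'])).as_rotvec(degrees=True))
# both outside cameras: stone face, gauge, knife pose
for c,gr in (('top',None),('side',None)):
    im,d=arm.get_image(c);W=cloud(c,d);np.savez(c+'1.npz',im=im,d=d);cv2.imwrite('pics/%s1.png'%c,im[...,::-1])
im,d=arm.get_image('wrist');m=arm.camera_model('wrist');np.savez('w4.npz',im=im,d=d,**{k:np.array(v) for k,v in m.items()});cv2.imwrite('pics/w4.png',im[...,::-1])
plan([478.7,34,90],Rt(-3.3,4),2)
E
python3 -c "
import cv2,numpy as np
a=cv2.imread('pics/w4.png');b=cv2.imread('pics/side1.png')[60:300,220:540]
cv2.imwrite('pics/c4.png',np.hstack([cv2.resize(a,(400,250)),cv2.resize(b,(333,250))]))"
```

```text
[ 0.47  0.23 -0.63  0.06 -0.66  0.99] [459.42049708  43.17122764 102.42239058] Rotation.from_matrix(array([[ 9.99991113e-01,  6.22638432e-04, -4.16964755e-03],
                            [-5.97238362e-04,  9.99981277e-01,  6.09013565e-03],
                            [ 4.17336143e-03, -6.08759125e-03,  9.99972762e-01]])) [ 0.55477044  0.68617992 -2.53647501] [0.05672539 0.27025648 0.00700745] 24.69009384382458
[-0.34886937 -0.23901179 -0.03494722]
total shift tool cm [1.79 0.99 1.47] turn [0.28 0.11 0.21]
0 [0.9  0.5  0.73] [0.14 0.05 0.1 ]
1 [0.9  0.5  0.73] [0.14 0.05 0.1 ]
```

View pics/c4.png

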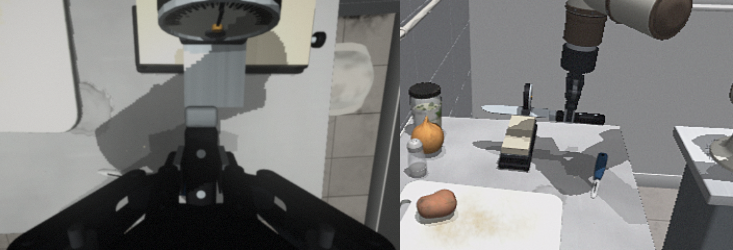

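The knife is held level above the stone, with the gauge up and no slip visible. I'll measure its pose against the stone.

```bash
python3 - <<'E'
from h import *
s=arm.read_state();p0=np.array(s['position'])
Yi=Ro.from_euler('z',3.3,degrees=True)
for c in ('top','side','wrist'):
    f=np.load({'top':'top1','side':'side1','wrist':'w4'}[c]+'.npz');m={k:f[k] for k in ['fx','fy','cx','cy','cam_to_world']} if c=='wrist' else None
    W=cloud(c,f['d'],m);K=Yi.apply((W-p0).reshape(-1,3)).reshape(W.shape);b=f['im'].astype(int).sum(-1)
    ok=f['d']>0
    g=ok&(K[...,0]>80)&(K[...,0]<125)&(abs(K[...,1]+8)<40)&(K[...,2]>25)&(K[...,2]<95)
    if g.sum()>20: print(c,'gauge',g.sum(),rect(K[g]),np.percentile(K[g],[2,50,98],axis=0).round(1).tolist())
    # blade slices by knife x
    for lo,hi in ((42,60),(60,85),(120,140),(140,160),(160,185),(185,200)):
        a=ok&(K[...,0]>lo)&(K[...,0]<hi)&(K[...,1]>-31)&(K[...,1]<10)&(K[...,2]>-5)&(K[...,2]<20)
        if a.sum()>15:
            q=K[a];A=np.c_[np.ones(len(q)),q[:,1]];k=np.linalg.lstsq(A,q[:,2],rcond=None)[0]
            print('  ',lo,hi,a.sum(),'z',np.median(q[:,2]).round(1),'y',np.percentile(K[ok&(K[...,0]>lo)&(K[...,0]<hi)&(abs(K[...,2]-9)<8)&(abs(K[...,1])<60)][:,1],[2,98]).round(1),'yslope deg',np.degrees(k[1]).round(1))
    S=ok&(W[...,2]>44)&(W[...,2]<56)&(b>330)&(abs(W[...,0]-573)<45)&(abs(W[...,1]-10)<110)
    print('  stone',rect(W[S]),S.sum(),np.median(W[S][:,2]))
E
```

```text
top gauge 422 [array([ 94.46, -10.5 ]), array([17.24, 57.33]), np.float64(0.48)] [[86.6, -37.5, 27.3], [91.4, -9.2, 67.7], [102.5, 17.5, 76.5]]
   42 60 94 z 6.8 y [-18.3   9.4] yslope deg 0.8
   60 85 284 z 6.8 y [-35.5   8.8] yslope deg 0.2
   120 140 224 z 7.3 y [-35.3   8.8] yslope deg 0.4
   140 160 214 z 7.6 y [-35.8   8.2] yslope deg 0.5
   160 185 257 z 7.6 y [-34.6   7.6] yslope deg 0.3
   185 200 120 z 7.9 y [-30.3   0.9] yslope deg 0.9
  stone [array([572.42,  11.57]), array([178.79,  61.58]), np.float64(86.58)] 1346 50.49937268419751
side gauge 194 [array([96.15, -6.1 ]), array([60.94, 17.07]), np.float64(85.9)] [[89.1, -33.3, 28.6], [96.2, 15.8, 57.8], [105.0, 23.7, 75.9]]
   42 60 48 z 7.6 y [-32.1  13.8] yslope deg 4.3
   60 85 73 z 7.4 y [-29.6  14.7] yslope deg 1.0
   120 140 56 z 8.1 y [-30.6  14.6] yslope deg 0.9
   140 160 56 z 8.5 y [-32.2  14.2] yslope deg 1.3
   160 185 66 z 8.5 y [-27.8  14.6] yslope deg 0.8
   185 200 38 z 8.6 y [-24.8   8.6] yslope deg 2.1
  stone [array([574.44,  20.79]), array([172.75,  62.18]), np.float64(86.61)] 648 50.20071541486533
wrist gauge 11099 [array([90.49, -6.96]), array([59.45,  9.93]), np.float64(88.98)] [[86.9, -34.0, 27.8], [89.1, -6.3, 57.4], [91.2, 20.4, 76.4]]
   42 60 3189 z 9.6 y [-31.1  13.1] yslope deg 2.4
   60 85 4912 z 9.8 y [-31.1  13.1] yslope deg 0.9
  stone [array([572.41,  14.1 ]), array([180.81,  62.73]), np.float64(86.72)] 13091 52.826244087653095
```

```bash
python3 - <<'E'
from h import *
R0=Ro.from_quat(arm.read_state()['ee_rot'])
plan([477.5,34,60],R0*Ro.from_rotvec([.2,-.4,0],degrees=True),5)
print(R0.inv().apply([0,0,-1]))
E
```

```text
total shift tool cm [1.47 0.98 4.45] turn [ 0.2 -0.4  0. ]
0 [0.29 0.2  0.89] [ 0.04 -0.08  0.  ]
1 [0.3  0.2  0.89] [ 0.04 -0.08  0.  ]
2 [0.3  0.2  0.89] [ 0.04 -0.08  0.  ]
3 [0.3  0.2  0.89] [ 0.04 -0.08  0.  ]
4 [0.3  0.2  0.89] [ 0.04 -0.08  0.  ]
[-0.06791883 -0.00506532  0.99767799]
```

Call:
send_rows([
  {"gripper": 1, "x": 0.3, "y": 0.2, "z": 0.9, "ax": 0.04, "ay": -0.08, "az": 0},
  {"gripper": 1, "x": 0.3, "y": 0.2, "z": 0.9, "ax": 0.04, "ay": -0.08, "az": 0},
  {"gripper": 1, "x": 0.3, "y": 0.2, "z": 0.9, "ax": 0.04, "ay": -0.08, "az": 0},
  {"gripper": 1, "x": 0.3, "y": 0.2, "z": 0.9, "ax": 0.04, "ay": -0.08, "az": 0},
  {"gripper": 1, "x": 0.3, "y": 0.2, "z": 0.9, "ax": 0.04, "ay": -0.08, "az": 0},
])

```text
clock: 10.08
position: [478.7, 33.8, 58.8]
ee_rot: [0.999, -0.027, 0.031, 0.001]
contact_force: [-0.1, -0.4, -2.8]
gripper_width: 24.6
grasp_force: 59.5
```

Call:
send_rows([
  {"gripper": 1, "x": 0, "y": 0, "z": 0, "ax": 0, "ay": 0, "az": 0},
  {"gripper": 1, "x": 0, "y": 0, "z": 0, "ax": 0, "ay": 0, "az": 0},
  {"gripper": 1, "x": 0, "y": 0, "z": 0, "ax": 0, "ay": 0, "az": 0},
  {"gripper": 1, "x": 0, "y": 0, "z": 0, "ax": 0, "ay": 0, "az": 0},
])

```text
clock: 10.42
position: [478.8, 34.1, 60.6]
ee_rot: [0.999, -0.027, 0.032, 0.001]
contact_force: [0.2, -0.7, -2.8]
gripper_width: 24.0
grasp_force: 59.4
```

```bash
cat >> h.py <<'E'
def show(n,crop=(0,75,230,470)):
    s=arm.read_state();print('pos',np.round(s['position'],1),'rot err vs Rt(-3.3,4)',(Rt(-3.3,4).inv()*Ro.from_quat(s['ee_rot'])).as_rotvec(degrees=True).round(2),'F',np.round(s['contact_force'],1),'M',np.round(s['wrist_torque'],2),'w',round(s['gripper_width'],1),s['clock'])
    im,d=arm.get_image('wrist');np.savez(n+'.npz',im=im,d=d)
    t,b,l,r=crop;cv2.imwrite('pics/%s.png'%n,cv2.resize(im[t:b,l:r,::-1],None,fx=3,fy=3,interpolation=cv2.INTER_CUBIC))
E
python3 -c "
from h import *
show('d1')"
```

```text
pos [478.8  34.1  60.6] rot err vs Rt(-3.3,4) [-0.02 -0.37 -0.19] F [ 0.2 -0.7 -2.8] M [ 0.08  0.33 -0.03] w 24.0 10.4167
```

View pics/d1.png

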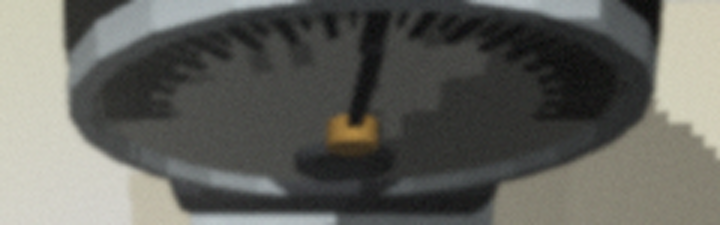

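Call:
send_rows([
  {"gripper": 1, "x": -0.03, "y": 0, "z": 0.5, "ax": 0, "ay": 0, "az": 0},
  {"gripper": 1, "x": -0.03, "y": 0, "z": 0.5, "ax": 0, "ay": 0, "az": 0},
  {"gripper": 1, "x": -0.02, "y": 0, "z": 0.3, "ax": 0, "ay": 0, "az": 0},
  {"gripper": 1, "x": 0, "y": 0, "z": 0, "ax": 0, "ay": 0, "az": 0},
  {"gripper": 1, "x": 0, "y": 0, "z": 0, "ax": 0, "ay": 0, "az": 0},
])

```text
clock: 10.88
position: [478.3, 33.9, 46.9]
ee_rot: [0.999, -0.027, 0.031, 0.001]
contact_force: [0.2, -0.3, -2.6]
gripper_width: 24.3
grasp_force: 59.5
```

Call:
send_rows([
  {"gripper": 1, "x": 0, "y": 0, "z": 0.1, "ax": 0, "ay": 0, "az": 0},
  {"gripper": 1, "x": 0, "y": 0, "z": 0, "ax": 0, "ay": 0, "az": 0},
])

```text
clock: 11.05
position: [478.7, 34.0, 46.2]
ee_rot: [0.999, -0.027, 0.031, 0.001]
contact_force: [-0.6, -0.5, -3.4]
gripper_width: 24.5
grasp_force: 59.5
```

Call:
send_rows([
  {"gripper": 1, "x": 0, "y": 0, "z": 0.1, "ax": 0, "ay": 0, "az": 0},
  {"gripper": 1, "x": 0, "y": 0, "z": 0, "ax": 0, "ay": 0, "az": 0},
])

```text
clock: 11.22
position: [478.7, 34.0, 45.2]
ee_rot: [0.999, -0.027, 0.031, 0.001]
contact_force: [0.1, -0.3, -3.2]
gripper_width: 24.9
grasp_force: 59.5
```

Call:
send_rows([
  {"gripper": 1, "x": 0, "y": 0, "z": 0.05, "ax": 0, "ay": 0, "az": 0},
  {"gripper": 1, "x": 0, "y": 0, "z": 0, "ax": 0, "ay": 0, "az": 0},
])

```text
clock: 11.38
position: [478.7, 33.9, 44.7]
ee_rot: [0.999, -0.027, 0.031, 0.001]
contact_force: [0.3, -0.2, -2.9]
gripper_width: 24.6
grasp_force: 59.5
```

Call:
send_rows([
  {"gripper": 1, "x": 0, "y": 0, "z": 0.05, "ax": 0, "ay": 0, "az": 0},
  {"gripper": 1, "x": 0, "y": 0, "z": 0, "ax": 0, "ay": 0, "az": 0},
])

```text
clock: 11.55
position: [478.7, 33.9, 44.2]
ee_rot: [0.999, -0.027, 0.031, 0.001]
contact_force: [1.0, 0.3, -3.2]
gripper_width: 24.6
grasp_force: 59.5
```

Call:
send_rows([
  {"gripper": 1, "x": 0, "y": 0, "z": 0.05, "ax": 0, "ay": 0, "az": 0},
  {"gripper": 1, "x": 0, "y": 0, "z": 0, "ax": 0, "ay": 0, "az": 0},
])

```text
clock: 11.72
position: [478.7, 33.9, 43.7]
ee_rot: [0.999, -0.027, 0.031, 0.001]
contact_force: [-1.1, -0.2, -3.9]
gripper_width: 24.8
grasp_force: 59.5
```

Call:
send_rows([
  {"gripper": 1, "x": 0, "y": 0, "z": 0.05, "ax": 0, "ay": 0, "az": 0},
  {"gripper": 1, "x": 0, "y": 0, "z": 0, "ax": 0, "ay": 0, "az": 0},
])

```text
clock: 11.88
position: [478.8, 34.0, 43.3]
ee_rot: [0.999, -0.027, 0.031, 0.001]
contact_force: [-0.5, 0.2, -1.6]
gripper_width: 24.2
grasp_force: 59.7
```

Call:
send_rows([
  {"gripper": 1, "x": 0, "y": 0, "z": 0.05, "ax": 0, "ay": 0, "az": 0},
  {"gripper": 1, "x": 0, "y": 0, "z": 0, "ax": 0, "ay": 0, "az": 0},
])

```text
clock: 12.05
position: [478.9, 34.0, 43.0]
ee_rot: [0.999, -0.027, 0.031, 0.001]
contact_force: [-2.3, -1.1, 1.7]
gripper_width: 24.3
grasp_force: 60.1
```

Call:
send_rows([
  {"gripper": 1, "x": 0, "y": 0, "z": 0.05, "ax": 0, "ay": 0, "az": 0},
  {"gripper": 1, "x": 0, "y": 0, "z": 0, "ax": 0, "ay": 0, "az": 0},
])

```text
clock: 12.22
position: [478.9, 34.0, 42.6]
ee_rot: [0.999, -0.027, 0.031, 0.001]
contact_force: [-3.9, 0.7, 3.9]
gripper_width: 24.8
grasp_force: 60.4
```

Call:
send_rows([
  {"gripper": 1, "x": 0, "y": 0, "z": 0, "ax": 0, "ay": 0, "az": 0},
  {"gripper": 1, "x": 0, "y": 0, "z": 0, "ax": 0, "ay": 0, "az": 0},
  {"gripper": 1, "x": 0, "y": 0, "z": 0, "ax": 0, "ay": 0, "az": 0},
  {"gripper": 1, "x": 0, "y": 0, "z": 0, "ax": 0, "ay": 0, "az": 0},
  {"gripper": 1, "x": 0, "y": 0, "z": 0, "ax": 0, "ay": 0, "az": 0},
])

```text
clock: 12.63
position: [478.9, 33.9, 42.4]
ee_rot: [0.999, -0.027, 0.031, 0.001]
contact_force: [-3.6, 0.5, 5.3]
gripper_width: 24.7
grasp_force: 60.6
```

Call:
send_rows([
  {"gripper": 1, "x": 0, "y": 0, "z": 0, "ax": 0, "ay": 0, "az": 0},
  {"gripper": 1, "x": 0, "y": 0, "z": 0, "ax": 0, "ay": 0, "az": 0},
  {"gripper": 1, "x": 0, "y": 0, "z": 0, "ax": 0, "ay": 0, "az": 0},
  {"gripper": 1, "x": 0, "y": 0, "z": 0, "ax": 0, "ay": 0, "az": 0},
  {"gripper": 1, "x": 0, "y": 0, "z": 0, "ax": 0, "ay": 0, "az": 0},
])

```text
clock: 13.05
position: [478.9, 34.0, 42.4]
ee_rot: [0.999, -0.027, 0.031, 0.001]
contact_force: [-4.3, 0.5, 6.0]
gripper_width: 24.8
grasp_force: 60.6
```

```bash
cat >> h.py <<'E'
def dial(n,xf=88.5,pv=None):
    # rectify the dial plane (fixed in the tool/knife frame, face xf ahead of TCP) at 10 px/mm
    s=arm.read_state();m=arm.camera_model('wrist');im=np.load(n+'.npz')['im']
    R=Ro.from_quat(s['ee_rot'])*Ro.from_euler('y',-4,degrees=True)  # level knife axes, x ahead, y right, z down
    u=np.arange(-42,28,.1);v=np.arange(82,20,-.1)
    U,V=np.meshgrid(u,v)  # U knife y, V knife z rel TCP
    P=np.stack([np.full(U.shape,xf),-U,-V],-1)@R.as_matrix().T+s['position']
    T=np.linalg.inv(np.array(m['cam_to_world']));C=P@T[:3,:3].T+T[:3,3]
    mx=(C[...,0]/C[...,2]*m['fx']+m['cx']).astype(np.float32);my=(C[...,1]/C[...,2]*m['fy']+m['cy']).astype(np.float32)
    o=cv2.remap(im,mx,my,cv2.INTER_CUBIC)[:,::-1] # look ahead: +y (spine) on the left
    cv2.imwrite('pics/%s_r.png'%n,cv2.convertScaleAbs(o[...,::-1],alpha=1.6));return o
E
python3 -c "
from h import *
show('d2');print(dial('d2').shape)
a=cv2.imread('pics/d2.png');b=cv2.imread('pics/d2_r.png');b=cv2.resize(b,(400,int(400*b.shape[0]/b.shape[1])))
o=np.zeros((225+b.shape[0],720,3),np.uint8);o[:225]=a;o[225:,160:560]=b;cv2.imwrite('pics/c5.png',o)"
```

```text
pos [478.9  34.   42.4] rot err vs Rt(-3.3,4) [-0.03 -0.4  -0.18] F [-4.3  0.5  6. ] M [-0.01  0.86 -0.03] w 24.8 13.05
(620, 700, 3)
```

View pics/c5.png

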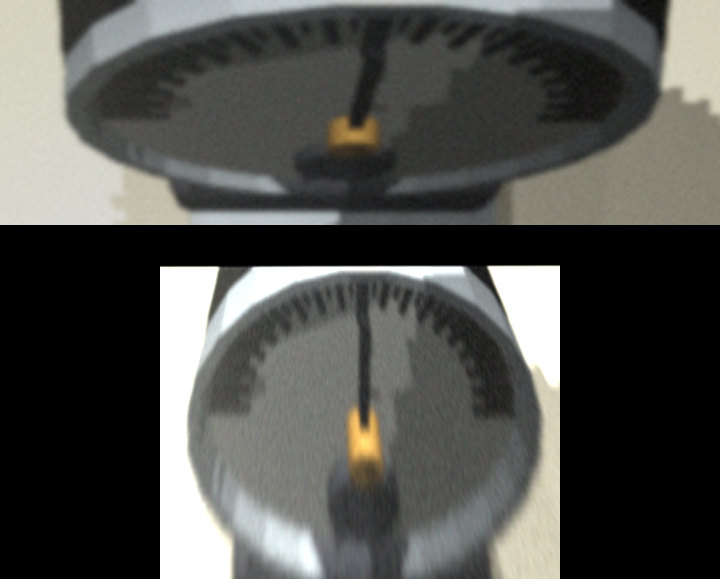

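The gauge reads zero: the pointer stands on the centre line, with its ticks symmetric, at rectified x≈364. Next is the roll about the edge.

```bash
python3 - <<'E'
from h import *
s=arm.read_state();R0=Ro.from_quat(s['ee_rot']);yaw=Ro.from_euler('z',-3.3,degrees=True)
e=np.array([0,32.5,-6.6]);n=10;lift=1.2;Rc=R0
for i in range(n):
    f=lambda a:Ro.from_euler('x',a,degrees=True).apply(e)
    d=f(2*(i+1))-f(2*i)+(np.array([0,0,lift]) if i==0 else 0)
    print(i,(Rc.inv().apply(yaw.apply(d))/10).round(3))
    Rc=yaw*Ro.from_euler('x',2*(i+1),degrees=True)*yaw.inv()*R0
print((R0.inv()*Rc).as_rotvec(degrees=True)/10)
E
```

```text
0 [ 0.015 -0.021 -0.233]
1 [ 0.007 -0.021 -0.114]
2 [ 0.007 -0.021 -0.114]
3 [ 0.007 -0.021 -0.114]
4 [ 0.007 -0.021 -0.114]
5 [ 0.007 -0.021 -0.114]
6 [ 0.007 -0.021 -0.114]
7 [ 0.007 -0.021 -0.114]
8 [ 0.007 -0.021 -0.114]
9 [ 0.007 -0.021 -0.114]
[1.99603887 0.00644374 0.12564748]
```

Call:
send_rows([
  {"gripper": 1, "x": 0.01, "y": -0.02, "z": -0.23, "ax": 2, "ay": 0, "az": 0.125},
  {"gripper": 1, "x": 0.01, "y": -0.02, "z": -0.115, "ax": 2, "ay": 0, "az": 0.125},
  {"gripper": 1, "x": 0.01, "y": -0.02, "z": -0.115, "ax": 2, "ay": 0, "az": 0.125},
  {"gripper": 1, "x": 0.01, "y": -0.02, "z": -0.115, "ax": 2, "ay": 0, "az": 0.125},
  {"gripper": 1, "x": 0.01, "y": -0.02, "z": -0.115, "ax": 2, "ay": 0, "az": 0.125},
])

```text
clock: 13.52
position: [479.3, 34.8, 48.9]
ee_rot: [0.995, -0.03, 0.034, -0.087]
contact_force: [-1.4, 0.2, -1.8]
gripper_width: 24.6
grasp_force: 59.8
```

Call:
send_rows([
  {"gripper": 1, "x": 0.01, "y": -0.02, "z": -0.115, "ax": 2, "ay": 0, "az": 0.125},
  {"gripper": 1, "x": 0.01, "y": -0.02, "z": -0.115, "ax": 2, "ay": 0, "az": 0.125},
  {"gripper": 1, "x": 0.01, "y": -0.02, "z": -0.115, "ax": 2, "ay": 0, "az": 0.125},
  {"gripper": 1, "x": 0.01, "y": -0.02, "z": -0.115, "ax": 2, "ay": 0, "az": 0.125},
  {"gripper": 1, "x": 0.01, "y": -0.02, "z": -0.115, "ax": 2, "ay": 0, "az": 0.125},
])

```text
clock: 13.93
position: [479.4, 34.2, 54.7]
ee_rot: [0.984, -0.032, 0.036, -0.173]
contact_force: [-1.5, 0.4, -0.7]
gripper_width: 24.4
grasp_force: 59.8
```

Call:
send_rows([
  {"gripper": 1, "x": 0, "y": 0, "z": 0, "ax": 0, "ay": 0, "az": 0},
  {"gripper": 1, "x": 0, "y": 0, "z": 0, "ax": 0, "ay": 0, "az": 0},
  {"gripper": 1, "x": 0, "y": 0, "z": 0, "ax": 0, "ay": 0, "az": 0},
  {"gripper": 1, "x": 0, "y": 0, "z": 0, "ax": 0, "ay": 0, "az": 0},
  {"gripper": 1, "x": 0, "y": 0, "z": 0, "ax": 0, "ay": 0, "az": 0},
])

```text
clock: 14.35
position: [479.1, 34.3, 54.8]
ee_rot: [0.984, -0.032, 0.036, -0.172]
contact_force: [0.6, 0.2, -2.3]
gripper_width: 24.6
grasp_force: 59.7
```

```bash
python3 - <<'E'
from h import *
s=arm.read_state();R=Ro.from_quat(s['ee_rot']);print('rel Rt(-3.3,4,20)',(Rt(-3.3,4,20).inv()*R).as_rotvec(degrees=True).round(2),s['position'],s['contact_force'],s['wrist_torque'],s['gripper_width'])
print('1mm down in tool',R.inv().apply([0,0,-1]).round(3))
E
```

```text
rel Rt(-3.3,4,20) [-0.03 -0.48 -0.22] [479.05422728  34.33755537  54.84660424] [ 0.55474304  0.24137306 -2.25400911] [-1.04390224  0.04369427 -0.03856715] 24.572005273996904
1mm down in tool [-0.059  0.341  0.938]
```

```bash
python3 - <<'E'
from h import *
show('d3')
dial('d3')
s=arm.read_state();p0=np.array(s['position'])
A=Ro.from_euler('z',-3.3,degrees=True)*Ro.from_euler('x',20,degrees=True)
for c in ('top','side'):
    im,d=arm.get_image(c);W=cloud(c,d);K=A.inv().apply((W-p0).reshape(-1,3)).reshape(W.shape);b=im.astype(int).sum(-1)
    cv2.imwrite('pics/%s3.png'%c,im[...,::-1])
    a=(d>0)&(K[...,0]>48)&(K[...,0]<195)&(abs(K[...,0]-96)>18)&(K[...,1]>-30)&(K[...,1]<11)&(abs(K[...,2]-8.5)<4)
    q=K[a]
    L=least=np.linalg.lstsq(np.c_[np.ones(len(q)),q[:,0],q[:,1]],q[:,2],rcond=None)[0];print(c,'blade',a.sum(),'z0',L[0].round(2),'pitch',np.degrees(L[1]).round(2),'roll',np.degrees(L[2]).round(2),np.percentile(q[:,1],[1,99]).round(1))
    f=np.load(c+'0.npz');W=cloud(c,f['d']);b=f['im'].astype(int).sum(-1)
    S=(f['d']>0)&(W[...,2]>44)&(W[...,2]<56)&(b>330)&(abs(W[...,0]-573)<28)&(abs(W[...,1]-12)<32);q=W[S]-[573,12,0]
    L=np.linalg.lstsq(np.c_[np.ones(len(q)),q[:,:2]],q[:,2],rcond=None)[0];print('  stone z',L[0].round(2),'slopes deg',np.degrees(L[1:]).round(2))
a=cv2.imread('pics/side3.png')[90:240,260:460]
b=cv2.imread('pics/d3_r.png');b=cv2.resize(b,(700,620))[:,:]
cv2.imwrite('pics/c6.png',np.hstack([b[:560,50:650][:, :480],cv2.resize(a,(320,240)).repeat(1,0)[:240] if False else cv2.copyMakeBorder(cv2.resize(a,(320,240)),0,320,0,0,cv2.BORDER_CONSTANT)]))
E
```

```text
pos [479.1  34.3  54.8] rot err vs Rt(-3.3,4) [19.92 -0.44  1.09] F [ 0.6  0.2 -2.3] M [-1.04  0.04 -0.04] w 24.6 14.35
top blade 560 z0 7.46 pitch 0.62 roll 0.87 [-29.6  10.2]
  stone z 49.27 slopes deg [ 0.03 -0.4 ]
side blade 91 z0 7.27 pitch 0.27 roll 0.66 [-28.   10.7]
  stone z 49.5 slopes deg [0.08 0.13]
```

View pics/c6.png

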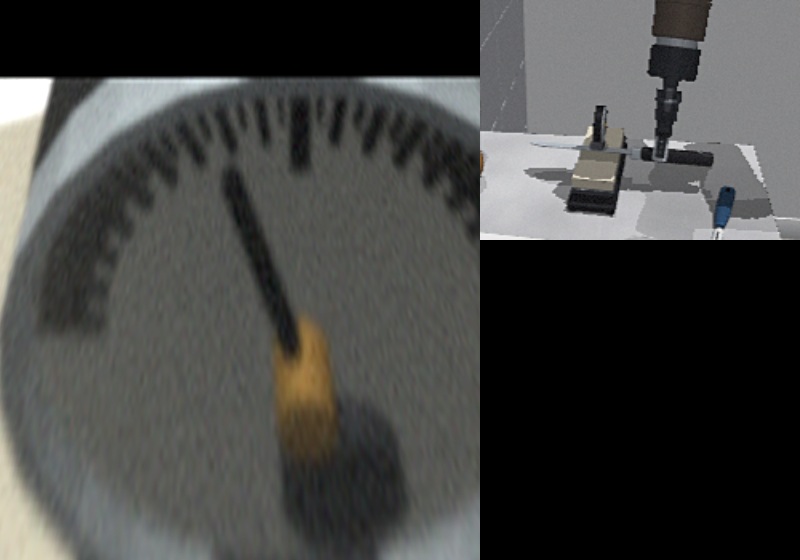

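In the rectified view the thick zero line is at (300,130). The pointer, running from (298,350) to (230,172), aims at the long line at (230,130), which is the 20° one. I'll put numbers on it for all three pictures.

```bash
python3 - <<'E'
from h import *
def line(g,box,thr):
    l,t,r,b=box;w=g[t:b,l:r].astype(float);pts=[]
    for y in range(w.shape[0]):
        k=np.clip(thr-w[y],0,None)
        if k.sum()>0: 
            pts.append((t+y,l+(k*np.arange(len(k))).sum()/k.sum()))
    p=np.array(pts);k=np.polyfit(p[:,0],p[:,1],1);res=p[:,1]-np.polyval(k,p[:,0])
    ok=abs(res)<6;k=np.polyfit(p[ok,0],p[ok,1],1);return np.degrees(np.arctan(k[0])),np.polyval(k,300),ok.sum()
for n in ('d1','d2','d3'):
    o=dial(n);g=cv2.GaussianBlur(cv2.cvtColor(o,cv2.COLOR_RGB2GRAY),(0,0),2)
    if n!='d3': 
        for thr in (38,46): print(n,'pointer',line(g,(310,130,400,270),thr))
    else:
        # search around expected pointer
        M=np.full(g.shape,255,np.uint8)
        yy,xx=np.mgrid[0:g.shape[0],0:g.shape[1]];c=348-(350-yy)*np.tan(np.radians(20.9));M=np.where(abs(xx-c)<22,g,255).astype(np.uint8)
        for thr in (38,46): print(n,'pointer',line(M,(0,185,700,340),thr))
        for thr in (50,60): print(n,'zero line',line(g,(332,108,368,160),thr))
        # ticks polar about the pivot
        for cy in (300,320,340):
          th=np.radians(np.arange(-60,61,1.));pr=[]
          for a in th:
            rr=np.arange(cy-165,cy-100);pr.append(g[(cy-rr*np.cos(a)).astype(int).clip(0,619),(350+rr*np.sin(a)).astype(int)].mean())
          pr=np.array(pr);mn=[int(round(np.degrees(th[i]))) for i in range(1,120) if pr[i]<pr[i-1] and pr[i]<=pr[i+1]];print(cy,mn)
E
```

```text
d1 pointer (np.float64(1.0841891212864154), np.float64(354.01208861851603), np.int64(140))
d1 pointer (np.float64(0.8516017797504335), np.float64(353.79077635802923), np.int64(140))
d2 pointer (np.float64(1.232787904541692), np.float64(355.89992159272043), np.int64(138))
d2 pointer (np.float64(1.6037445584417702), np.float64(356.5317687638609), np.int64(140))
d3 pointer (np.float64(20.30037905313316), np.float64(324.93354154339886), np.int64(155))
d3 pointer (np.float64(20.163045591586663), np.float64(324.7619465807165), np.int64(155))
d3 zero line (np.float64(-0.6313916919843298), np.float64(347.59633403485515), np.int64(52))
d3 zero line (np.float64(-0.4594134083641343), np.float64(348.1136092215858), np.int64(52))
300 [-57, -46, -35, -29, -24, -18, -12, 0, 12, 18, 24, 35, 47, 57]
320 [-52, -42, -32, -26, -22, -16, -11, 0, 11, 16, 21, 32, 42, 52]
340 [-57, -48, -39, -29, -24, -20, -15, -10, 0, 10, 15, 19, 29, 39, 48, 58]
```

Call:
send_rows([
  {"gripper": 1, "x": 0.005, "y": -0.03, "z": -0.085, "ax": 0, "ay": -0.4, "az": 0},
  {"gripper": 1, "x": 0, "y": 0, "z": 0, "ax": 0, "ay": 0, "az": 0},
  {"gripper": 1, "x": 0, "y": 0, "z": 0, "ax": 0, "ay": 0, "az": 0},
  {"gripper": 1, "x": 0, "y": 0, "z": 0, "ax": 0, "ay": 0, "az": 0},
])

```text
clock: 14.83
position: [478.7, 34.2, 55.7]
ee_rot: [0.984, -0.032, 0.032, -0.173]
contact_force: [0.2, -0.4, -1.3]
gripper_width: 24.9
grasp_force: 59.5
```

Call:
send_rows([
  {"gripper": 1, "x": 0, "y": 0.01, "z": 0.03, "ax": 0, "ay": 0, "az": 0},
  {"gripper": 1, "x": 0, "y": 0, "z": 0, "ax": 0, "ay": 0, "az": 0},
  {"gripper": 1, "x": 0, "y": 0, "z": 0, "ax": 0, "ay": 0, "az": 0},
])

```text
clock: 15.08
position: [478.9, 34.1, 55.6]
ee_rot: [0.984, -0.032, 0.032, -0.173]
contact_force: [-1.3, 0.1, -1.9]
gripper_width: 24.8
grasp_force: 59.6
```

Call:
send_rows([
  {"gripper": 1, "x": 0, "y": 0.01, "z": 0.03, "ax": 0, "ay": 0, "az": 0},
  {"gripper": 1, "x": 0, "y": 0, "z": 0, "ax": 0, "ay": 0, "az": 0},
  {"gripper": 1, "x": 0, "y": 0, "z": 0, "ax": 0, "ay": 0, "az": 0},
])

```text
clock: 15.33
position: [479.0, 34.1, 55.3]
ee_rot: [0.984, -0.032, 0.032, -0.173]
contact_force: [-1.3, 1.0, -0.7]
gripper_width: 24.8
grasp_force: 59.7
```

Call:
send_rows([
  {"gripper": 1, "x": 0, "y": 0.01, "z": 0.03, "ax": 0, "ay": 0, "az": 0},
  {"gripper": 1, "x": 0, "y": 0, "z": 0, "ax": 0, "ay": 0, "az": 0},
  {"gripper": 1, "x": 0, "y": 0, "z": 0, "ax": 0, "ay": 0, "az": 0},
])

```text
clock: 15.58
position: [479.1, 34.1, 55.1]
ee_rot: [0.984, -0.031, 0.032, -0.173]
contact_force: [-1.4, 0.4, 0.2]
gripper_width: 24.6
grasp_force: 59.9
```

Call:
send_rows([
  {"gripper": 1, "x": 0, "y": 0.01, "z": 0.03, "ax": 0, "ay": 0, "az": 0},
  {"gripper": 1, "x": 0, "y": 0, "z": 0, "ax": 0, "ay": 0, "az": 0},
  {"gripper": 1, "x": 0, "y": 0, "z": 0, "ax": 0, "ay": 0, "az": 0},
])

```text
clock: 15.83
position: [479.1, 34.2, 54.8]
ee_rot: [0.984, -0.032, 0.032, -0.173]
contact_force: [-3.0, 1.0, 1.1]
gripper_width: 24.6
grasp_force: 60.0
```

Call:
send_rows([
  {"gripper": 1, "x": 0, "y": 0, "z": 0, "ax": 0, "ay": 0, "az": 0},
  {"gripper": 1, "x": 0, "y": 0, "z": 0, "ax": 0, "ay": 0, "az": 0},
  {"gripper": 1, "x": 0, "y": 0, "z": 0, "ax": 0, "ay": 0, "az": 0},
  {"gripper": 1, "x": 0, "y": 0, "z": 0, "ax": 0, "ay": 0, "az": 0},
  {"gripper": 1, "x": 0, "y": 0, "z": 0, "ax": 0, "ay": 0, "az": 0},
])

```text
clock: 16.25
position: [479.1, 34.2, 54.7]
ee_rot: [0.984, -0.032, 0.032, -0.173]
contact_force: [-3.0, 1.3, 1.9]
gripper_width: 24.4
grasp_force: 60.1
```

```bash
cat > m.py <<'E'
from h import *
import sys
def meas(n):
    show(n);o=dial(n);g=cv2.GaussianBlur(cv2.cvtColor(o,cv2.COLOR_RGB2GRAY),(0,0),2)
    yy,xx=np.mgrid[0:g.shape[0],0:g.shape[1]];c=348-(350-yy)*np.tan(np.radians(20.9))
    for thr in (38,46):
        k=np.where(abs(xx-c)<22,np.clip(thr-g.astype(float),0,None),0)[185:340]
        ok=k.sum(1)>0;x=(k*xx[185:340]).sum(1)[ok]/k.sum(1)[ok];y=np.arange(185,340)[ok]
        P=np.polyfit(y,x,1);print('pointer',np.degrees(np.arctan(P[0])).round(2))
    s=arm.read_state();R=Ro.from_quat(s['ee_rot']);print('tool',(Rt(-3.3,4,20).inv()*R).as_rotvec(degrees=True).round(2))
    p0=np.array(s['position']);A=Ro.from_euler('z',-3.3,degrees=True)*Ro.from_euler('x',20,degrees=True)
    for c in ('top','side'):
        im,d=arm.get_image(c);W=cloud(c,d);K=A.inv().apply((W-p0).reshape(-1,3)).reshape(W.shape)
        a=(d>0)&(K[...,0]>48)&(K[...,0]<195)&(abs(K[...,0]-96)>18)&(K[...,1]>-30)&(K[...,1]<11)&(abs(K[...,2]-8.5)<4)
        q=K[a];L=np.linalg.lstsq(np.c_[np.ones(len(q)),q[:,0],q[:,1]],q[:,2],rcond=None)[0];print(c,'blade','pitch',np.degrees(L[1]).round(2),'roll',np.degrees(L[2]).round(2))
meas(sys.argv[1])
E
python3 m.py d4
```

```text
pos [479.1  34.2  54.7] rot err vs Rt(-3.3,4) [19.97 -0.83  1.06] F [-3.   1.3  1.9] M [-0.37  0.63  0.28] w 24.4 16.25
pointer 20.71
pointer 20.62
tool [ 0.01 -0.88 -0.18]
top blade pitch 0.27 roll 0.76
side blade pitch 0.47 roll 1.1
```

Call:
send_rows([
  {"gripper": 1, "x": 0, "y": -0.005, "z": -0.015, "ax": -0.6, "ay": -0.3, "az": -0.04},
  {"gripper": 1, "x": 0, "y": 0, "z": 0, "ax": 0, "ay": 0, "az": 0},
  {"gripper": 1, "x": 0, "y": 0, "z": 0, "ax": 0, "ay": 0, "az": 0},
  {"gripper": 1, "x": 0, "y": 0, "z": 0, "ax": 0, "ay": 0, "az": 0},
  {"gripper": 1, "x": 0, "y": 0, "z": 0, "ax": 0, "ay": 0, "az": 0},
])

```text
clock: 16.82
position: [479.5, 34.0, 54.8]
ee_rot: [0.985, -0.031, 0.03, -0.168]
contact_force: [-0.7, -0.0, 0.3]
gripper_width: 24.8
grasp_force: 59.9
```

Call:
send_rows([
  {"gripper": 1, "x": 0, "y": 0, "z": 0, "ax": 0, "ay": 0, "az": 0},
  {"gripper": 1, "x": 0, "y": 0, "z": 0, "ax": 0, "ay": 0, "az": 0},
  {"gripper": 1, "x": 0, "y": 0, "z": 0, "ax": 0, "ay": 0, "az": 0},
  {"gripper": 1, "x": 0, "y": 0, "z": 0, "ax": 0, "ay": 0, "az": 0},
  {"gripper": 1, "x": 0, "y": 0, "z": 0, "ax": 0, "ay": 0, "az": 0},
])

```text
clock: 17.23
position: [479.5, 34.0, 54.9]
ee_rot: [0.985, -0.031, 0.03, -0.168]
contact_force: [0.5, -1.4, 0.5]
gripper_width: 24.5
grasp_force: 59.9
```

```bash
python3 m.py d5; python3 -c "
import cv2
b=cv2.imread('pics/d5_r.png');cv2.imwrite('pics/c7.png',cv2.copyMakeBorder(b[60:400,:],0,0,0,0,cv2.BORDER_CONSTANT))"
```

```text
pos [479.5  34.   54.9] rot err vs Rt(-3.3,4) [19.36 -1.08  0.98] F [ 0.5 -1.4  0.5] M [-0.85 -0.04 -0.05] w 24.5 17.2333
pointer 19.94
pointer 19.88
tool [-0.6  -1.12 -0.22]
top blade pitch 0.1 roll -0.02
side blade pitch -0.0 roll -0.01
```

View pics/c7.png

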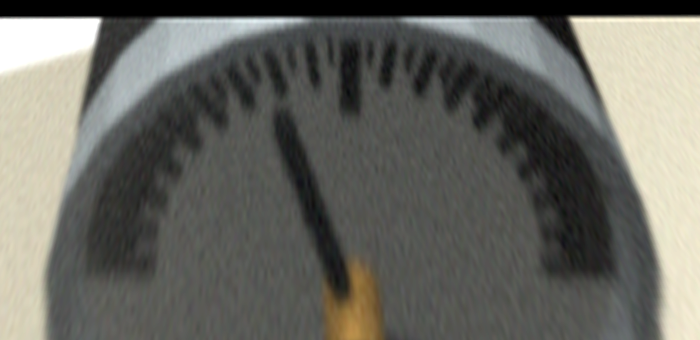

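The pointer sits on the 20° line: image 19.9°, depth 20.0°, with blade pitch near zero. I'll add a touch more pressure so contact is certain, then re-check.

Call:
send_rows([
  {"gripper": 1, "x": 0, "y": 0.01, "z": 0.02, "ax": 0, "ay": 0, "az": 0},
  {"gripper": 1, "x": 0, "y": 0, "z": 0, "ax": 0, "ay": 0, "az": 0},
  {"gripper": 1, "x": 0, "y": 0, "z": 0, "ax": 0, "ay": 0, "az": 0},
  {"gripper": 1, "x": 0, "y": 0, "z": 0, "ax": 0, "ay": 0, "az": 0},
])

```text
clock: 17.72
position: [479.5, 34.1, 54.7]
ee_rot: [0.985, -0.031, 0.03, -0.168]
contact_force: [0.3, -1.1, 1.9]
gripper_width: 24.7
grasp_force: 60.0
```

Call:
send_rows([
  {"gripper": 1, "x": 0, "y": 0, "z": 0, "ax": 0, "ay": 0, "az": 0},
  {"gripper": 1, "x": 0, "y": 0, "z": 0, "ax": 0, "ay": 0, "az": 0},
  {"gripper": 1, "x": 0, "y": 0, "z": 0, "ax": 0, "ay": 0, "az": 0},
  {"gripper": 1, "x": 0, "y": 0, "z": 0, "ax": 0, "ay": 0, "az": 0},
])

```text
clock: 18.05
position: [479.5, 34.1, 54.7]
ee_rot: [0.985, -0.031, 0.03, -0.168]
contact_force: [1.7, -0.6, 0.9]
gripper_width: 24.4
grasp_force: 60.0
```

Call:
send_rows([
  {"gripper": 1, "x": 0, "y": 0, "z": 0, "ax": 0, "ay": 0, "az": 0},
  {"gripper": 1, "x": 0, "y": 0, "z": 0, "ax": 0, "ay": 0, "az": 0},
  {"gripper": 1, "x": 0, "y": 0, "z": 0, "ax": 0, "ay": 0, "az": 0},
  {"gripper": 1, "x": 0, "y": 0, "z": 0, "ax": 0, "ay": 0, "az": 0},
])

```text
clock: 18.38
position: [479.4, 34.1, 54.7]
ee_rot: [0.985, -0.031, 0.03, -0.168]
contact_force: [1.0, -0.7, 1.1]
gripper_width: 24.7
grasp_force: 60.0
```

```bash
python3 m.py d6
```

```text
pos [479.4  34.1  54.7] rot err vs Rt(-3.3,4) [19.37 -1.09  0.97] F [ 1.  -0.7  1.1] M [-1.02 -0.45 -0.16] w 24.7 18.3833
pointer 20.01
pointer 19.98
tool [-0.6  -1.13 -0.23]
top blade pitch -0.08 roll 0.31
side blade pitch 0.14 roll 0.02
```

The pointer is at 20.0°, with about 4 N of contact, the blade level along the stone and the grip steady.

```bash
python3 -c "
from bench import arm
print(arm.job_done())"
```

```text
the job is handed in; nothing more can be done
None
```

The job is handed in: the gauge read about zero with the blade flat on the stone, and the knife is now held at 20.0° with its edge resting on the stone at roughly 4 N; I steered clear of the potato, onion and shaker.

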